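# Put three mixed-up reagent bottles back in their own spill trays

## Robot

A 7-joint arm with a two-finger parallel gripper is mounted at the origin on a cart in front of the work surface, level with it; the furniture and walls round the work are solid. World frame = base frame: x ahead of the robot, y to its left, z up, the work surface at z = 0. Lengths are in m, angles in rad, forces in N, time in s.
With the tool pointing down it reaches from about 0.425 to 0.925 m from the base axis. Payload 6.8 kg.
Tool frame: the origin (TCP) lies between the finger pads; the fingertips stand 11 mm ahead of it and the grasp point (between the pads) lies 8 mm behind it; z points along the fingers, y is the line along which they close (so a half turn about z gives the same grasp; the last joint's range is limited). The gripper opens to 85 mm and grips with 20 to 120 N. Pads are 22 mm wide; open, the fingers measure 114 mm over their backs; the gripper's body (76 mm by 85 mm) begins 54 mm behind the grasp point. The pads swing forward as they close: fully open they stand 13 mm farther back than shut.
Start: joints at [-1.445, 0.477, 0.022, 1.555, -0.011, 1.109, -0.083], TCP at [0.156, 0.657, 0.217] pointing down, gripper open.
Joint ranges: [-2.96, 2.96], [-0.34, 2.1], [-1.41, 1.46], [0.24, 2.44], [-1.37, 4.51], [0.17, 1.92], [-2.96, 2.96]. Speed limits (rad/s): [2.39, 2.39, 3.14, 3.14, 3.14, 3.14, 3.14].

## Interface

Orientations are given as a rotation vector (axis times angle).
In Python, from bench import r gives the robot as it stands.
- The arm moves only by the tool send_rows, never from a script. Its argument "deltas" is a list of rows, each an object of numbers: "dx", "dy", "dz": the shift along the world's x, y, z in mm; "rx", "ry", "rz": the turn, a rotation vector about the world's x, y, z in degrees. A call has 1 to 5 rows; each row is the pose to reach, as a shift and turn from the pose commanded when the call began; what a row does not reach only later rows make up. A row lasts 1/12 s, in which the tool goes at most 41.7 mm and 7.16 degrees, less where a joint would pass 70% of its speed; a pose out of reach is approached as far as the arm can. A call with a gripper value outside its range is refused whole. "jaw" is the finger opening in mm, from 0 to 85.4, set as the call begins (left out, the last holds). The fingers move at their own pace and stop on an object; "newtons" is the grip in N (left out, the last holds). Time passes only in rows, so rows that repeat a pose let the fingers close. It gives the time, the measured TCP pose, the force, the opening and the grip force at its end, in the units of the state.
- r.get_obs(): the state, without advancing time (a new reading comes with each control period).
- r.grab_frame(name): name is "side" or "top" or "wrist"; returns a dict with "frame" (420x560x3 uint8, blue, green, red), "z_map" (420x560 float32, m along the optical axis (not along the pixel's ray), 0 where there is no reading), "vertical_fov" (degrees; the focal length in pixels is half the picture's height over the tangent of half this angle, whatever the lens; pixels are square), "cx", "cy" (the principal point, pixels), "xyz" and "orientation" of the camera in the world. Camera axes: x right, y down, z forward; pixel columns grow to the right and rows downward; lengths in m; the calibration is good to about 2 mm. A picture is of the moment at which its call begins.
- r.hand_in(): hands the job in; it is judged then, once.
The state is a dict: "clock": time; "joints": joint angles; "qvel": joint speeds; "tau": joint torques, N m; "tcp_pos": TCP position; "orientation": TCP orientation; "contact_force": force on the tool from outside, world axes, zero at the start; "moment": the same for the moment, N m; "grip_width": finger opening in m; "gripper_force": force on a finger pad.
Only numpy, scipy, OpenCV 4.12 (cv2) and the standard library are available. Lean on these libraries where they do the work, as an engineer would, in place of code of your own. Each camera call takes 0.05 s, during which the arm holds its last target. There are 200 camera calls.

## Task

The three reagent bottles stand in each other's spill trays on the bench: put the purple bottle with the red cap in the red tray, the white bottle with the blue cap in the blue tray and the brown bottle with the yellow cap in the yellow tray, each standing upright on the tray's floor inside the rim. Use the empty black tray as the parking place on the way and leave it empty again. Never stand a bottle on the bare bench, tip it or drop it, and leave the beaker, the timer and the vial block where they are.

Things in the scene. Friction and masses are not known exactly. Their poses are not given: they have to be found in the camera images.
- stain_bottle_mid (a point): Centre, half-way up, of the purple bottle with a red screw cap; round, 48 mm across and 109 mm tall (origin 54.5 mm above its underside), z along its axis. Straight sides up to 69 mm above the underside, then a sloping shoulder; the cap, fixed, is 37 mm across and takes the top 24 mm.
- buffer_bottle_mid (a point): Centre, half-way up, of the white bottle with a blue screw cap; round, 60 mm across and 128 mm tall (origin 64 mm above its underside), z along its axis. Straight sides up to 85 mm above the underside, then a sloping shoulder; the cap, fixed, is 37 mm across and takes the top 24 mm. (A like bottle far back by the wall, in no tray, is not meant.)
- amber_bottle_mid (a point): Centre, half-way up, of the amber-brown bottle with a yellow screw cap; round, 52 mm across and 106 mm tall (origin 53 mm above its underside), z along its axis. Straight sides up to 61 mm above the underside, then a sloping shoulder; the cap, fixed, is 25 mm across and takes the top 16 mm.
- red_floor (a point): Floor centre of the red tray, home of the red-capped bottle. Fixed round dish, 95 mm across its foot; inside 80 mm across, flat floor 5 mm above the bench top, rim 12 mm above the bench top. z up.
- blue_floor (a point): Floor centre of the blue tray, home of the blue-capped bottle. Fixed round dish, 95 mm across its foot; inside 80 mm across, flat floor 5 mm above the bench top, rim 12 mm above the bench top. z up.
- yellow_floor (a point): Floor centre of the yellow tray, home of the yellow-capped bottle. Fixed round dish, 95 mm across its foot; inside 80 mm across, flat floor 5 mm above the bench top, rim 12 mm above the bench top. z up.
- black_floor (a point): Floor centre of the black tray, empty at the start, the parking place. Fixed round dish, 95 mm across its foot; inside 80 mm across, flat floor 5 mm above the bench top, rim 12 mm above the bench top. z up.
- beaker: Small clear glass beaker, 56 mm across, 70 mm tall, a loose bystander; origin at the centre of its underside.
- bench_timer: Pale square bench timer with a small display, 66 x 66 mm, 18 mm high, a loose bystander; origin at the centre of its underside.
- vial_block: Silvery block with coloured vials, 50 mm (x) by 120 mm (y), 43 mm high, a loose bystander; origin at the centre of its underside.
Mind the look-alikes: they are no part of the job. Several things look just like the part that bears red_floor: the one meant starts farthest to the robot's left.

How it is judged:
On the way:
1. one of the bottles stands, let go, in the black tray (((horizontal distance between stain_bottle_mid and black_floor below 0.018 m and height (world z) of stain_bottle_mid between 0.0565 and 0.0625 m and angle between stain_bottle_mid's own z axis and vertical below 0.08 rad and contact force between the fingers and stain_bottle below 0.05 N) or (horizontal distance between buffer_bottle_mid and black_floor below 0.018 m and height (world z) of buffer_bottle_mid between 0.066 and 0.072 m and angle between buffer_bottle_mid's own z axis and vertical below 0.08 rad and contact force between the fingers and buffer_bottle below 0.05 N) or (horizontal distance between amber_bottle_mid and black_floor below 0.018 m and height (world z) of amber_bottle_mid between 0.055 and 0.061 m and angle between amber_bottle_mid's own z axis and vertical below 0.08 rad and contact force between the fingers and amber_bottle below 0.05 N))), for 0.2 s.
At the end, for the whole second after the job is handed in: Each bottle stands still and upright (within 0.08 rad) on the floor of its own tray (height within 3 mm), its axis within 18 mm of the tray's centre: red cap in red, blue cap in blue, yellow cap in yellow; so the black tray is empty (horizontal distance between stain_bottle_mid and red_floor below 0.018 m and height (world z) of stain_bottle_mid between 0.0565 and 0.0625 m and angle between each of stain_bottle_mid, buffer_bottle_mid, amber_bottle_mid's own z axis and vertical below 0.08 rad and horizontal distance between buffer_bottle_mid and blue_floor below 0.018 m and height (world z) of buffer_bottle_mid between 0.066 and 0.072 m and horizontal distance between amber_bottle_mid and yellow_floor below 0.018 m and height (world z) of amber_bottle_mid between 0.055 and 0.061 m and linear speed of each of stain_bottle, buffer_bottle, amber_bottle below 0.02 m/s); the robot touches nothing.
It fails at once if a bottle stands or lies on the bare bench (height (world z) of stain_bottle_mid below 0.056 m or height (world z) of buffer_bottle_mid below 0.0655 m or height (world z) of amber_bottle_mid below 0.0545 m).
It fails at once if a bottle is tipped by more than 0.5 rad (angle between any of stain_bottle_mid, buffer_bottle_mid, amber_bottle_mid's own z axis and vertical above 0.5 rad).
It fails at once if a bottle falls freely, from more than about 25 mm (0.7 m/s with no finger on it) ((linear speed of stain_bottle above 0.7 m/s and contact force between the fingers and stain_bottle below 0.05 N) or (linear speed of buffer_bottle above 0.7 m/s and contact force between the fingers and buffer_bottle below 0.05 N) or (linear speed of amber_bottle above 0.7 m/s and contact force between the fingers and amber_bottle below 0.05 N)).
It fails at once if the beaker, the timer or the vial block is moved by more than 20 mm (distance of any of beaker, bench_timer, vial_block from where it was at the start of the episode above 0.02 m).
It also fails if it takes over 104 s, if anything falls off the work surface, if the arm or the gripper's body presses on something with over 40 N, if the wrist force passes 120 N, or if a joint passes its speed limit or range.

## Working session

There is one attempt and no reset: what is moved stays moved. The work goes in short steps, Python scripts to look and compute and a tool call to move; the robot and the scene stay as the last step left them, time stands still between calls to the robot, and variables do not carry over. Pictures are saved under pics/ and viewed, at most 14 in all, crops included, and the job is handed in when it is done.

Besides the shell and the picture viewer there is one more tool, called after "Request:" in YAML: its name, and indented under it one key for each argument. send_rows: Moves the arm, as the interface text tells. Its arguments: {"type":"object","properties":{"deltas":{"type":"array","items":{"type":"object","properties":{"dx":{"type":"number"},"dy":{"type":"number"},"dz":{"type":"number"},"rx":{"type":"number"},"ry":{"type":"number"},"rz":{"type":"number"}}}},"jaw":{"type":"number"},"newtons":{"type":"number"}},"required":["deltas"]}

```bash
ls; mkdir -p pics; cat > h.py <<'E'
import numpy as np, cv2
from scipy.spatial.transform import Rotation as R
from bench import r
def cloud(f):
    h,w=f["z_map"].shape; fl=h/2/np.tan(np.radians(f["vertical_fov"])/2)
    v,u=np.mgrid[:h,:w]; z=f["z_map"]
    p=np.stack([(u-f["cx"])/fl*z,(v-f["cy"])/fl*z,z],-1)
    o=np.asarray(f["orientation"]); M=R.from_rotvec(o).as_matrix() if o.shape==(3,) else (o if o.shape==(3,3) else R.from_quat(o).as_matrix())
    return p@M.T+np.asarray(f["xyz"])
E
python3 - <<'E'
from h import *
o=r.get_obs(); print({k:np.round(v,3) for k,v in o.items()})
ims=[]
for n in("top","side"):
    f=r.grab_frame(n); np.save(f"/tmp/{n}.npy",f,allow_pickle=True); cv2.imwrite(f"pics/{n}0.png",f["frame"])
    print(n,f["vertical_fov"],f["cx"],f["cy"],f["xyz"],f["orientation"],(f["z_map"]==0).mean())
E
```

```text
pics
{'clock': np.float64(0.0), 'joints': array([-1.445,  0.478,  0.022,  1.556, -0.012,  1.109, -0.083]), 'qvel': array([-0.001,  0.001,  0.   , -0.001, -0.   ,  0.001, -0.001]), 'tau': array([ 0.0000e+00, -5.9645e+01,  1.6080e+00, -2.8120e+01,  1.2000e-02,
        1.0000e-02,  0.0000e+00]), 'tcp_pos': array([0.156, 0.656, 0.216]), 'orientation': array([-3.66e-01, -3.12e+00,  3.00e-03]), 'contact_force': array([-0.023,  1.534, -0.353]), 'moment': array([-0.038,  0.011, -0.046]), 'gripper_force': np.float64(0.0), 'grip_width': np.float64(0.085)}
top 50.805395506978236 284.68353324998793 207.7504185051954 [ 0.33692361 -0.17117194  1.73059161] [-2.15649773  2.19391668 -0.09991697] 0.004009353741496599
side 52.980017664374586 279.50671861340766 204.207110130049 [ 0.09839883 -0.80659002  1.27447442] [-2.50264551  0.72893549 -0.19555203] 0.004000850340136054
```

View pics/top0.png

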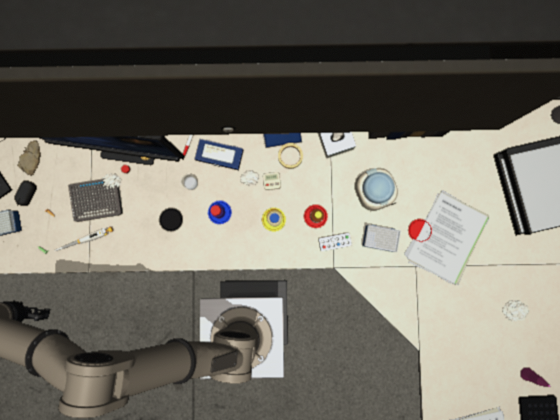

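View pics/side0.png

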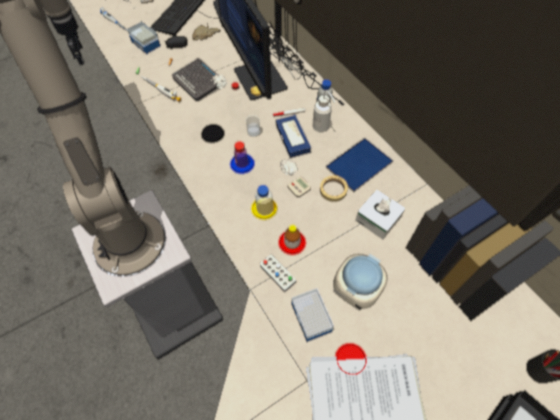

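Top view: black tray (171,219), blue tray with the purple bottle (219,212), yellow tray with the white bottle (274,219). The red candidates are the dish with the amber bottle (316,216) and a red disc on the paper (420,231). Image left is robot left (+y), so (316,216) is the one meant. I'll confirm in an enlarged crop and measure.

```bash
python3 - <<'E'
from h import *
out=[]
for n,(x0,y0,x1,y1) in (("top",(140,130,440,270)),("side",(180,70,390,380))):
    f=np.load(f"/tmp/{n}.npy",allow_pickle=True).item(); P=cloud(f); im=f["frame"]
    c=im[y0:y1,x0:x1]; cv2.imwrite(f"pics/{n}crop.png",cv2.resize(c,None,fx=min(800/(x1-x0),600/(y1-y0)),fy=min(800/(x1-x0),600/(y1-y0)),interpolation=cv2.INTER_CUBIC))
    hsv=cv2.cvtColor(im,cv2.COLOR_BGR2HSV); H,S,V=cv2.split(hsv)
    ms=dict(red=((H<8)|(H>172))&(S>170)&(V>80),blue=(H>105)&(H<130)&(S>150)&(V>60),yellow=(H>20)&(H<35)&(S>150)&(V>100),black=(V<60))
    for k,m in ms.items():
        m=m&(np.abs(P[...,1])<.7)&(P[...,0]>.35)&(P[...,0]<.95)&(P[...,2]<.2)&(P[...,2]>-.03)
        nn,l,st,ce=cv2.connectedComponentsWithStats(m.astype(np.uint8))
        for i in range(1,nn):
            if st[i,4]>25:
                q=P[l==i]
                for a,b in((-.02,.03),(.06,.16)):
                    s=q[(q[:,2]>a)&(q[:,2]<b)]
                    if len(s)>8: print(n,k,np.round(ce[i]),len(s),"mean",np.round(s.mean(0),3),"mid",np.round((s.min(0)+s.max(0))/2,3),"ext",np.round(np.ptp(s,axis=0),3))
    # heights grid of objects
    m=(P[...,2]>.012)&(P[...,2]<.3)&(P[...,0]>.35)&(P[...,0]<.95)&(np.abs(P[...,1])<.6)
    nn,l,st,ce=cv2.connectedComponentsWithStats(m.astype(np.uint8))
    for i in range(1,nn):
        if st[i,4]>40: q=P[l==i]; print(n,"obj",np.round(ce[i]),"lo",np.round(q.min(0),3),"hi",np.round(q.max(0),3))
E
```

```text
top red [125. 169.] 42 mean [0.657 0.448 0.019] mid [0.656 0.449 0.017] ext [0.026 0.026 0.022]
top red [314. 216.] 225 mean [ 0.459 -0.289  0.008] mid [ 0.459 -0.292  0.007] ext [0.086 0.086 0.029]
top red [314. 216.] 13 mean [ 0.475 -0.297  0.076] mid [ 0.466 -0.297  0.072] ext [0.031 0.042 0.02 ]
top red [216. 210.] 79 mean [0.48  0.08  0.114] mid [0.479 0.08  0.112] ext [0.032 0.034 0.03 ]
top red [414. 228.] 169 mean [ 0.404 -0.678  0.009] mid [ 0.404 -0.677  0.01 ] ext [0.074 0.045 0.029]
top blue [281. 139.] 325 mean [ 0.769 -0.166  0.012] mid [ 0.767 -0.17   0.013] ext [0.05  0.138 0.026]
top blue [221. 213.] 242 mean [0.479 0.076 0.008] mid [0.482 0.082 0.012] ext [0.086 0.085 0.027]
top blue [221. 213.] 18 mean [0.479 0.07  0.073] mid [0.48  0.081 0.072] ext [0.045 0.044 0.023]
top blue [274. 218.] 50 mean [ 0.447 -0.135  0.134] mid [ 0.448 -0.136  0.134] ext [0.026 0.025 0.014]
top yellow [272. 220.] 166 mean [ 0.445 -0.124  0.008] mid [ 0.449 -0.128  0.009] ext [0.083 0.086 0.025]
top yellow [318. 214.] 46 mean [ 0.459 -0.295  0.105] mid [ 0.459 -0.296  0.097] ext [0.027 
[... 4512 characters left out ...]
84 -0.074  0.012] hi [ 0.645 -0.003  0.045]
side obj [299. 186.] lo [ 0.569 -0.16   0.012] hi [ 0.636 -0.09   0.025]
side obj [359. 182.] lo [ 0.762 -0.244  0.012] hi [ 0.82  -0.21   0.018]
side obj [264. 200.] lo [ 0.42  -0.167  0.012] hi [ 0.493 -0.112  0.137]
side obj [441. 223.] lo [ 0.756 -0.6    0.012] hi [ 0.941 -0.51   0.3  ]
side obj [380. 214.] lo [ 0.688 -0.45   0.012] hi [ 0.828 -0.309  0.114]
side obj [292. 237.] lo [ 0.431 -0.324  0.012] hi [ 0.504 -0.252  0.115]
side obj [281. 272.] lo [ 0.35  -0.428  0.013] hi [ 0.393 -0.303  0.052]
side obj [360. 279.] lo [ 0.471 -0.6    0.013] hi [ 0.64  -0.452  0.113]
side obj [315. 310.] lo [ 0.35  -0.6    0.013] hi [ 0.421 -0.474  0.079]
```

View pics/topcrop.png

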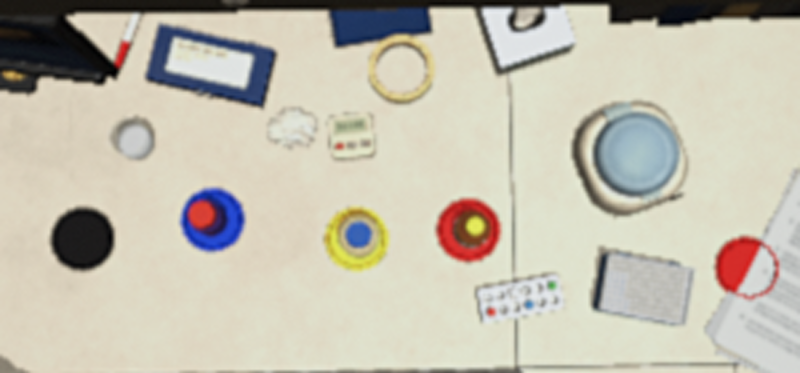

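View pics/sidecrop.png

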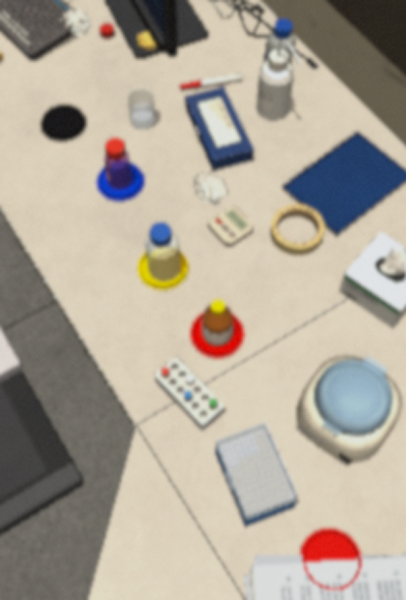

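The crop confirms it: a whole red dish holding the amber bottle at top (316,216), leftmost. The other disc (420,231), on the paper, lies at y≈-0.68 and is not meant. The measured sizes and heights fit.

Order: purple→black, white→blue, amber→yellow, purple→red.

Request:
send_rows:
  deltas:
    - {"dx": 19, "dy": -34, "rz": 2.7}
    - {"dx": 38, "dy": -68, "rz": 5.4}
    - {"dx": 57, "dy": -102, "rz": 8.1}
    - {"dx": 76, "dy": -136, "rz": 10.8}
    - {"dx": 95, "dy": -170, "rz": 13.4}
  jaw: 85
  newtons: 60

```text
$.deltas[0]: bad value
```

Request:
send_rows:
  deltas:
    - {"dx": 19, "dy": -34}
    - {"dx": 38, "dy": -68}
    - {"dx": 57, "dy": -102}
    - {"dx": 76, "dy": -136}
    - {"dx": 95, "dy": -170}

```text
$.deltas[0]: bad value
```

Request:
send_rows:
  deltas:
    - {"dx": 19, "dy": -34, "dz": 0, "rx": 0, "ry": 0, "rz": 2.7}
    - {"dx": 38, "dy": -68, "dz": 0, "rx": 0, "ry": 0, "rz": 5.4}
    - {"dx": 57, "dy": -102, "dz": 0, "rx": 0, "ry": 0, "rz": 8.1}
    - {"dx": 76, "dy": -136, "dz": 0, "rx": 0, "ry": 0, "rz": 10.8}
    - {"dx": 95, "dy": -170, "dz": 0, "rx": 0, "ry": 0, "rz": 13.4}
  jaw: 85
  newtons: 60

```text
clock: 0.52
tcp_pos: [0.2519, 0.4846, 0.2167]
orientation: [0.004, -3.141, 0.001]
contact_force: [0.9, -0.2, 0.7]
grip_width: 0.0852
gripper_force: 0.0
```

Request:
send_rows:
  deltas:
    - {"dx": 19, "dy": -34, "dz": 0, "rx": 0, "ry": 0, "rz": 0}
    - {"dx": 38, "dy": -68, "dz": 0, "rx": 0, "ry": 0, "rz": 0}
    - {"dx": 57, "dy": -102, "dz": 0, "rx": 0, "ry": 0, "rz": 0}
    - {"dx": 76, "dy": -136, "dz": 0, "rx": 0, "ry": 0, "rz": 0}
    - {"dx": 95, "dy": -170, "dz": 0, "rx": 0, "ry": 0, "rz": 0}

```text
clock: 0.93
tcp_pos: [0.3468, 0.3146, 0.217]
orientation: [0.0, -3.141, 0.0]
contact_force: [0.9, 1.2, 0.2]
grip_width: 0.0851
gripper_force: 0.0
```

Request:
send_rows:
  deltas:
    - {"dx": 19, "dy": -34, "dz": 0, "rx": 0, "ry": 0, "rz": 0}
    - {"dx": 38, "dy": -68, "dz": 0, "rx": 0, "ry": 0, "rz": 0}
    - {"dx": 57, "dy": -102, "dz": 0, "rx": 0, "ry": 0, "rz": 0}
    - {"dx": 76, "dy": -136, "dz": 0, "rx": 0, "ry": 0, "rz": 0}
    - {"dx": 95, "dy": -170, "dz": 0, "rx": 0, "ry": 0, "rz": 0}

```text
clock: 1.35
tcp_pos: [0.4417, 0.1447, 0.2171]
orientation: [0.0, -3.142, -0.0]
contact_force: [1.3, 0.7, -0.6]
grip_width: 0.0854
gripper_force: 0.0
```

Request:
send_rows:
  deltas:
    - {"dx": 19, "dy": -33, "dz": 0, "rx": 0, "ry": 0, "rz": 0}
    - {"dx": 38, "dy": -66, "dz": 0, "rx": 0, "ry": 0, "rz": 0}
    - {"dx": 38, "dy": -66, "dz": 0, "rx": 0, "ry": 0, "rz": 0}

```text
clock: 1.6
tcp_pos: [0.4821, 0.0731, 0.2174]
orientation: [0.016, 3.139, -0.004]
contact_force: [0.3, -0.1, 0.7]
grip_width: 0.085
gripper_force: 0.0
```

```bash
python3 - <<'E'
from h import *
o=r.get_obs(); print(np.round(o["tcp_pos"],4),np.round(o["joints"],2))
f=r.grab_frame("wrist"); np.save("/tmp/w.npy",f,allow_pickle=True); cv2.imwrite("pics/w1.png",f["frame"]); print(f["xyz"],f["orientation"])
P=cloud(f); hsv=cv2.cvtColor(f["frame"],cv2.COLOR_BGR2HSV); H,S,V=cv2.split(hsv)
for k,m in dict(red=((H<8)|(H>172))&(S>150)&(V>60),blue=(H>105)&(H<130)&(S>150)&(V>40)).items():
    for a,b in((-.01,.03),(.1,.14)):
        s=P[m&(P[...,2]>a)&(P[...,2]<b)]
        if len(s)>20: print(k,len(s),np.round((s.min(0)+s.max(0))/2,3),np.round(np.ptp(s,axis=0),3))
E
```

```text
[0.4821 0.0731 0.2174] [-0.6   0.16  0.36  2.01 -0.07  0.97  1.35]
[0.40712487 0.07379657 0.3742827 ] [2.06863404 2.0508038  0.30335333]
red 1063 [0.584 0.085 0.01 ] [0.321 0.754 0.02 ]
red 1244 [0.48  0.08  0.109] [0.036 0.037 0.017]
blue 3118 [ 0.655 -0.054  0.007] [0.436 0.362 0.014]
blue 1493 [ 0.448 -0.135  0.126] [0.034 0.036 0.019]
```

View pics/w1.png

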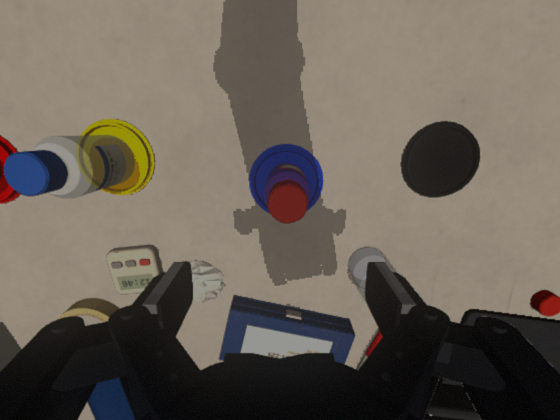

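The wrist view shows the red cap at (288,200) in the blue tray (286,180), the yellow tray at (118,157) and the black tray at (441,158). Next, the tray centres from the same image.

```bash
cat >> h.py <<'E'
def trays(f,only=None):
    P=cloud(f); H,S,V=cv2.split(cv2.cvtColor(f["frame"],cv2.COLOR_BGR2HSV))
    g=dict(black=(.457,.272),blue=(.481,.08),yellow=(.449,-.13),red=(.46,-.293))
    mk=dict(black=V<70,blue=(H>105)&(H<130)&(S>130)&(V>40),yellow=(H>20)&(H<35)&(S>130)&(V>60),red=((H<8)|(H>172))&(S>130)&(V>50))
    for k,c in g.items():
        m=mk[k]&(np.hypot(P[...,0]-c[0],P[...,1]-c[1])<.07)&(P[...,2]<.025)&(P[...,2]>-.01)
        if m.sum()<300: continue
        q=P[m]; n=0
        hull=cv2.convexHull((q[:,:2]*1e4).astype(np.float32)).squeeze()/1e4
        A=np.c_[2*hull,np.ones(len(hull))]; s=np.linalg.lstsq(A,(hull**2).sum(1),rcond=None)[0]
        print(k,len(q),"circle",np.round(s[:2],4),"dia",round(2*float(np.sqrt(s[2]+s[:2]@s[:2])),4))
E
python3 - <<'E'
from h import *
for n in("w","top","side"): print(n); trays(np.load(f"/tmp/{n}.npy",allow_pickle=True).item())
E
```

```text
w
black 4590 circle [0.4568 0.2696] dia 0.0915
blue 2026 circle [0.4818 0.0808] dia 0.0914
yellow 2379 circle [ 0.4511 -0.1289] dia 0.0918
red 558 circle [ 0.4614 -0.2944] dia 0.0923
top
black 391 circle [0.4568 0.2714] dia 0.0845
side
```

Request:
send_rows:
  deltas:
    - {"dx": 0, "dy": 1, "dz": -30, "rx": 0, "ry": 0, "rz": 0}
    - {"dx": 0, "dy": 1, "dz": -60, "rx": 0, "ry": 0, "rz": 0}
    - {"dx": 0, "dy": 1, "dz": -75, "rx": 0, "ry": 0, "rz": 0}
    - {"dx": 0, "dy": 1, "dz": -75, "rx": 0, "ry": 0, "rz": 0}

```text
clock: 1.98
tcp_pos: [0.4761, 0.0822, 0.1388]
orientation: [0.003, -3.135, 0.003]
contact_force: [-0.9, -0.0, -0.0]
grip_width: 0.085
gripper_force: 0.0
```

Request:
send_rows:
  deltas:
    - {"dx": 0, "dy": 0, "dz": -20, "rx": 0, "ry": 0, "rz": 0}
    - {"dx": 0, "dy": 0, "dz": -40, "rx": 0, "ry": 0, "rz": 0}
    - {"dx": 0, "dy": 0, "dz": -60, "rx": 0, "ry": 0, "rz": 0}
    - {"dx": 0, "dy": 0, "dz": -75, "rx": 0, "ry": 0, "rz": 0}
    - {"dx": 0, "dy": 0, "dz": -75, "rx": 0, "ry": 0, "rz": 0}

```text
clock: 2.4
tcp_pos: [0.4777, 0.0824, 0.0656]
orientation: [0.002, -3.138, 0.001]
contact_force: [-0.5, 0.2, -0.3]
grip_width: 0.0849
gripper_force: 0.0
```

Request:
send_rows:
  deltas:
    - {"dx": 0, "dy": 0, "dz": -3, "rx": 0, "ry": 0, "rz": 0}
    - {"dx": 0, "dy": 0, "dz": -6, "rx": 0, "ry": 0, "rz": 0}
    - {"dx": 0, "dy": 0, "dz": -9, "rx": 0, "ry": 0, "rz": 0}
    - {"dx": 0, "dy": 0, "dz": -9, "rx": 0, "ry": 0, "rz": 0}
    - {"dx": 0, "dy": 0, "dz": -9, "rx": 0, "ry": 0, "rz": 0}

```text
clock: 2.82
tcp_pos: [0.4797, 0.0818, 0.0586]
orientation: [-0.0, 3.141, 0.001]
contact_force: [-0.5, 0.4, -1.4]
grip_width: 0.0851
gripper_force: 0.0
```

Request:
send_rows:
  deltas:
    - {"dx": 0, "dy": -1, "dz": -2, "rx": 0, "ry": 0, "rz": 0}
    - {"dx": 0, "dy": -1, "dz": -3, "rx": 0, "ry": 0, "rz": 0}
    - {"dx": 0, "dy": -1, "dz": -3, "rx": 0, "ry": 0, "rz": 0}

```text
clock: 3.07
tcp_pos: [0.4793, 0.0806, 0.055]
orientation: [-0.0, -3.141, 0.0]
contact_force: [0.3, -0.3, 0.2]
grip_width: 0.0848
gripper_force: 0.0
```

Request:
send_rows:
  deltas:
    - {"dx": 0, "dy": 0, "dz": 0, "rx": 0, "ry": 0, "rz": 0}
    - {"dx": 0, "dy": 0, "dz": 0, "rx": 0, "ry": 0, "rz": 0}
    - {"dx": 0, "dy": 0, "dz": 0, "rx": 0, "ry": 0, "rz": 0}
    - {"dx": 0, "dy": 0, "dz": 0, "rx": 0, "ry": 0, "rz": 0}
    - {"dx": 0, "dy": 0, "dz": 0, "rx": 0, "ry": 0, "rz": 0}
  jaw: 30
  newtons: 60

```text
clock: 3.48
tcp_pos: [0.4802, 0.0808, 0.0558]
orientation: [0.0, 3.14, 0.001]
contact_force: [-0.8, -0.9, 6.4]
grip_width: 0.0436
gripper_force: 59.9
```

Request:
send_rows:
  deltas:
    - {"dx": 0, "dy": 0, "dz": 0, "rx": 0, "ry": 0, "rz": 0}
    - {"dx": 0, "dy": 0, "dz": 0, "rx": 0, "ry": 0, "rz": 0}
    - {"dx": 0, "dy": 0, "dz": 0, "rx": 0, "ry": 0, "rz": 0}

```text
clock: 3.73
tcp_pos: [0.4801, 0.0808, 0.0558]
orientation: [0.0, 3.14, 0.001]
contact_force: [-1.2, -0.2, 7.4]
grip_width: 0.0435
gripper_force: 59.9
```

Width 43.5 against 48 mm and about +7 N of lift suggest contact near the shoulder. I'll reopen, go 4 mm lower and compare.

Request:
send_rows:
  deltas:
    - {"dx": 0, "dy": 0, "dz": 0, "rx": 0, "ry": 0, "rz": 0}
    - {"dx": 0, "dy": 0, "dz": 0, "rx": 0, "ry": 0, "rz": 0}
    - {"dx": 0, "dy": 0, "dz": -2, "rx": 0, "ry": 0, "rz": 0}
    - {"dx": 0, "dy": 0, "dz": -4, "rx": 0, "ry": 0, "rz": 0}
    - {"dx": 0, "dy": 0, "dz": -4, "rx": 0, "ry": 0, "rz": 0}
  jaw: 60

```text
clock: 4.15
tcp_pos: [0.4789, 0.0806, 0.0506]
orientation: [0.0, -3.141, 0.0]
contact_force: [0.2, 0.1, 0.1]
grip_width: 0.0599
gripper_force: 0.0
```

Request:
send_rows:
  deltas:
    - {"dx": 0, "dy": 0, "dz": 0, "rx": 0, "ry": 0, "rz": 0}
    - {"dx": 0, "dy": 0, "dz": 0, "rx": 0, "ry": 0, "rz": 0}
    - {"dx": 0, "dy": 0, "dz": 0, "rx": 0, "ry": 0, "rz": 0}
    - {"dx": 0, "dy": 0, "dz": 0, "rx": 0, "ry": 0, "rz": 0}
    - {"dx": 0, "dy": 0, "dz": 0, "rx": 0, "ry": 0, "rz": 0}
  jaw: 30
  newtons: 40

```text
clock: 4.57
tcp_pos: [0.4795, 0.0806, 0.0513]
orientation: [0.0, 3.141, 0.0]
contact_force: [-1.1, -0.2, 2.9]
grip_width: 0.0452
gripper_force: 40.8
```

```bash
python3 - <<'E'
from h import *
fs=[]
for n,c in (("wrist",(140,0,420,420)),("side",(190,90,310,210))):
    f=r.grab_frame(n); x0,y0,x1,y1=c; fs.append(cv2.resize(f["frame"][y0:y1,x0:x1],(400,500)))
cv2.imwrite("pics/g1.png",np.hstack(fs))
E
```

```text
(no output)
```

View pics/g1.png

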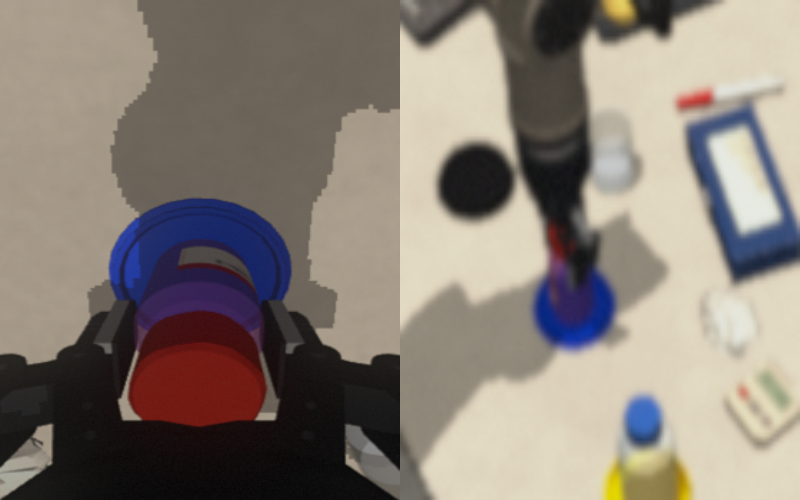

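The wrist view shows the pads either side of the bottle just below the red cap, and the bottle upright. Test lift of 6 mm.

Request:
send_rows:
  deltas:
    - {"dx": 0, "dy": 0, "dz": 0, "rx": 0, "ry": 0, "rz": 0}
    - {"dx": 0, "dy": 0, "dz": 0, "rx": 0, "ry": 0, "rz": 0}
    - {"dx": 0, "dy": 0, "dz": 0, "rx": 0, "ry": 0, "rz": 0}
  newtons: 60

```text
clock: 4.92
tcp_pos: [0.4797, 0.0807, 0.0514]
orientation: [0.0, 3.141, 0.0]
contact_force: [-0.5, -0.6, 4.5]
grip_width: 0.0445
gripper_force: 60.3
```

Request:
send_rows:
  deltas:
    - {"dx": 0, "dy": 0, "dz": 2, "rx": 0, "ry": 0, "rz": 0}
    - {"dx": 0, "dy": 0, "dz": 4, "rx": 0, "ry": 0, "rz": 0}
    - {"dx": 0, "dy": 0, "dz": 6, "rx": 0, "ry": 0, "rz": 0}
    - {"dx": 0, "dy": 0, "dz": 6, "rx": 0, "ry": 0, "rz": 0}
    - {"dx": 0, "dy": 0, "dz": 6, "rx": 0, "ry": 0, "rz": 0}

```text
clock: 5.33
tcp_pos: [0.4793, 0.0807, 0.0571]
orientation: [0.0, -3.141, -0.0]
contact_force: [-0.1, 1.1, -2.5]
grip_width: 0.0442
gripper_force: 61.3
```

Held (about 2.5 N of weight, force within limits). Carry to the black tray.

Request:
send_rows:
  deltas:
    - {"dx": 0, "dy": 0, "dz": 12, "rx": 0, "ry": 0, "rz": 0}
    - {"dx": 0, "dy": 0, "dz": 30, "rx": 0, "ry": 0, "rz": 0}
    - {"dx": 0, "dy": 8, "dz": 40, "rx": 0, "ry": 0, "rz": 0}
    - {"dx": -3, "dy": 28, "dz": 40, "rx": 0, "ry": 0, "rz": 0}
    - {"dx": -6, "dy": 52, "dz": 40, "rx": 0, "ry": 0, "rz": 0}

```text
clock: 5.75
tcp_pos: [0.4741, 0.1326, 0.098]
orientation: [0.005, 3.14, 0.001]
contact_force: [0.8, -0.2, -2.5]
grip_width: 0.0446
gripper_force: 61.9
```

Request:
send_rows:
  deltas:
    - {"dx": -3, "dy": 26, "dz": 0, "rx": 0, "ry": 0, "rz": 0}
    - {"dx": -6, "dy": 52, "dz": 0, "rx": 0, "ry": 0, "rz": 0}
    - {"dx": -9, "dy": 78, "dz": 0, "rx": 0, "ry": 0, "rz": 0}
    - {"dx": -12, "dy": 104, "dz": 0, "rx": 0, "ry": 0, "rz": 0}
    - {"dx": -14, "dy": 124, "dz": 0, "rx": 0, "ry": 0, "rz": 0}

```text
clock: 6.17
tcp_pos: [0.4584, 0.26, 0.0971]
orientation: [0.004, -3.142, -0.002]
contact_force: [0.2, 0.4, -1.5]
grip_width: 0.0439
gripper_force: 61.9
```

Request:
send_rows:
  deltas:
    - {"dx": -2, "dy": 10, "dz": 0, "rx": 0, "ry": 0, "rz": 0}
    - {"dx": -2, "dy": 13, "dz": 0, "rx": 0, "ry": 0, "rz": 0}
    - {"dx": -2, "dy": 13, "dz": 0, "rx": 0, "ry": 0, "rz": 0}
    - {"dx": -2, "dy": 13, "dz": 0, "rx": 0, "ry": 0, "rz": 0}
    - {"dx": -2, "dy": 13, "dz": 0, "rx": 0, "ry": 0, "rz": 0}

```text
clock: 6.58
tcp_pos: [0.4577, 0.2678, 0.097]
orientation: [-0.004, -3.141, 0.001]
contact_force: [0.4, 0.1, -1.8]
grip_width: 0.0439
gripper_force: 61.9
```

```bash
python3 - <<'E'
from h import *
f=r.grab_frame("wrist"); np.save("/tmp/w.npy",f,allow_pickle=True); cv2.imwrite("pics/w2.png",f["frame"]); trays(f); print(r.get_obs()["tcp_pos"])
E
```

```text
black 5382 circle [0.463  0.2703] dia 0.1011
blue 8016 circle [0.482 0.083] dia 0.0914
[0.45774406 0.26792711 0.0971169 ]
```

View pics/w2.png

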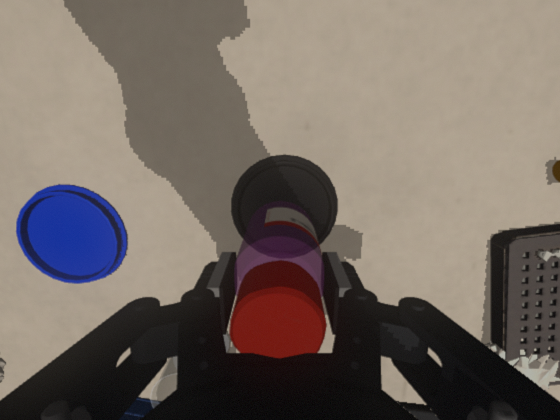

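The purple bottle hangs upright above the black tray at (284,205), well centred. Lower and release.

Request:
send_rows:
  deltas:
    - {"dx": 0, "dy": 2, "dz": -12, "rx": 0, "ry": 0, "rz": 0}
    - {"dx": 0, "dy": 2, "dz": -24, "rx": 0, "ry": 0, "rz": 0}
    - {"dx": 0, "dy": 2, "dz": -34, "rx": 0, "ry": 0, "rz": 0}
    - {"dx": 0, "dy": 2, "dz": -39, "rx": 0, "ry": 0, "rz": 0}
    - {"dx": 0, "dy": 2, "dz": -42, "rx": 0, "ry": 0, "rz": 0}

```text
clock: 7.05
tcp_pos: [0.4568, 0.2709, 0.0538]
orientation: [-0.001, -3.14, 0.002]
contact_force: [0.0, 0.4, -1.6]
grip_width: 0.0447
gripper_force: 61.9
```

Request:
send_rows:
  deltas:
    - {"dx": 0, "dy": 0, "dz": -1, "rx": 0, "ry": 0, "rz": 0}
    - {"dx": 0, "dy": 0, "dz": -2, "rx": 0, "ry": 0, "rz": 0}
    - {"dx": 0, "dy": 0, "dz": -3, "rx": 0, "ry": 0, "rz": 0}
    - {"dx": 0, "dy": 0, "dz": -3, "rx": 0, "ry": 0, "rz": 0}

```text
clock: 7.38
tcp_pos: [0.4576, 0.2718, 0.0523]
orientation: [-0.0, 3.141, 0.001]
contact_force: [0.2, 0.1, -3.6]
grip_width: 0.0441
gripper_force: 61.9
```

Request:
send_rows:
  deltas:
    - {"dx": 0, "dy": 0, "dz": -1, "rx": 0, "ry": 0, "rz": 0}
    - {"dx": 0, "dy": 0, "dz": -1, "rx": 0, "ry": 0, "rz": 0}
    - {"dx": 0, "dy": 0, "dz": -1.5, "rx": 0, "ry": 0, "rz": 0}

```text
clock: 7.63
tcp_pos: [0.4581, 0.272, 0.0514]
orientation: [-0.0, 3.14, 0.002]
contact_force: [-0.8, -1.5, 8.9]
grip_width: 0.0439
gripper_force: 63.1
```

Request:
send_rows:
  deltas:
    - {"dx": 0, "dy": 0, "dz": 0, "rx": 0, "ry": 0, "rz": 0}
    - {"dx": 0, "dy": 0, "dz": 0, "rx": 0, "ry": 0, "rz": 0}
    - {"dx": 0, "dy": 0, "dz": 0, "rx": 0, "ry": 0, "rz": 0}
    - {"dx": 0, "dy": 0, "dz": 0, "rx": 0, "ry": 0, "rz": 0}
    - {"dx": 0, "dy": 0, "dz": 0, "rx": 0, "ry": 0, "rz": 0}
  jaw: 85

```text
clock: 8.05
tcp_pos: [0.4573, 0.2717, 0.0506]
orientation: [0.0, -3.142, -0.0]
contact_force: [-0.2, 0.0, 0.1]
grip_width: 0.0852
gripper_force: 0.0
```

Request:
send_rows:
  deltas:
    - {"dx": 0, "dy": 0, "dz": 5, "rx": 0, "ry": 0, "rz": 0}
    - {"dx": 0, "dy": 0, "dz": 20, "rx": 0, "ry": 0, "rz": 0}
    - {"dx": 0, "dy": 0, "dz": 50, "rx": 0, "ry": 0, "rz": 0}
    - {"dx": 0, "dy": 0, "dz": 80, "rx": 0, "ry": 0, "rz": 0}
    - {"dx": 0, "dy": 0, "dz": 110, "rx": 0, "ry": 0, "rz": 0}

```text
clock: 8.47
tcp_pos: [0.4571, 0.2712, 0.162]
orientation: [-0.0, -3.141, 0.001]
contact_force: [-0.6, -0.4, -0.4]
grip_width: 0.0851
gripper_force: 0.0
```

```bash
cat >> h.py <<'E'
def caps(f):
    P=cloud(f); H,S,V=cv2.split(cv2.cvtColor(f["frame"],cv2.COLOR_BGR2HSV))
    for k,m in dict(blue=(H>105)&(H<130)&(S>130)&(V>40),yellow=(H>20)&(H<35)&(S>130)&(V>60),red=((H<8)|(H>172))&(S>130)&(V>50)).items():
        m=m&(P[...,2]>.085)&(P[...,2]<.25)&(P[...,0]<.7)&(P[...,0]>.35)
        nn,l,st,ce=cv2.connectedComponentsWithStats(m.astype(np.uint8))
        for i in range(1,nn):
            if st[i,4]>30:
                q=P[l==i]; t=q[q[:,2]>np.percentile(q[:,2],97)-.006]; print("cap",k,st[i,4],"top mid",np.round((t.min(0)+t.max(0))/2,4),"ext",np.round(np.ptp(t,axis=0),3))
E
python3 - <<'E'
from h import *
for n in ("wrist","side"):
    f=r.grab_frame(n); print(n); caps(f); 
    if n=="wrist": trays(f)
o=r.get_obs(); print(o["tcp_pos"],o["clock"])
E
```

```text
wrist
cap red 2111 top mid [0.4601 0.2717 0.1131] ext [0.037 0.036 0.007]
black 3264 circle [0.458  0.2715] dia 0.0939
blue 5238 circle [0.4818 0.0829] dia 0.0907
side
cap blue 77 top mid [ 0.446  -0.1383  0.1346] ext [0.028 0.029 0.008]
cap yellow 50 top mid [ 0.4586 -0.2976  0.1128] ext [0.023 0.023 0.006]
cap red 71 top mid [0.4607 0.2709 0.1148] ext [0.029 0.035 0.006]
[0.46026282 0.27335894 0.16562661] 8.5667
```

Purple stands in black: cap at (0.460,0.2715,0.113) against tray (0.458,0.2715). On to the white bottle at (0.448,-0.135).

Request:
send_rows:
  deltas:
    - {"dx": 0, "dy": -20, "dz": 15, "rx": 0, "ry": 0, "rz": 0}
    - {"dx": -1, "dy": -56, "dz": 24, "rx": 0, "ry": 0, "rz": 0}
    - {"dx": -2, "dy": -94, "dz": 24, "rx": 0, "ry": 0, "rz": 0}
    - {"dx": -3, "dy": -132, "dz": 24, "rx": 0, "ry": 0, "rz": 0}
    - {"dx": -4, "dy": -170, "dz": 24, "rx": 0, "ry": 0, "rz": 0}

```text
clock: 8.98
tcp_pos: [0.4528, 0.1001, 0.1845]
orientation: [-0.001, 3.142, 0.0]
contact_force: [0.7, 0.7, -1.0]
grip_width: 0.0848
gripper_force: 0.0
```

Request:
send_rows:
  deltas:
    - {"dx": -1, "dy": -38, "dz": 0, "rx": 0, "ry": 0, "rz": 0}
    - {"dx": -2, "dy": -76, "dz": 0, "rx": 0, "ry": 0, "rz": 0}
    - {"dx": -3, "dy": -114, "dz": 0, "rx": 0, "ry": 0, "rz": 0}
    - {"dx": -4, "dy": -152, "dz": 0, "rx": 0, "ry": 0, "rz": 0}
    - {"dx": -5, "dy": -185, "dz": 0, "rx": 0, "ry": 0, "rz": 0}

```text
clock: 9.4
tcp_pos: [0.4475, -0.0858, 0.1845]
orientation: [-0.002, -3.142, -0.0]
contact_force: [1.1, 0.3, 1.3]
grip_width: 0.0851
gripper_force: 0.0
```

Request:
send_rows:
  deltas:
    - {"dx": 0, "dy": -25, "dz": 0, "rx": 0, "ry": 0, "rz": 0}
    - {"dx": 0, "dy": -41, "dz": 0, "rx": 0, "ry": 0, "rz": 0}
    - {"dx": 0, "dy": -51, "dz": 0, "rx": 0, "ry": 0, "rz": 0}
    - {"dx": 0, "dy": -51, "dz": 0, "rx": 0, "ry": 0, "rz": 0}
    - {"dx": 0, "dy": -51, "dz": 0, "rx": 0, "ry": 0, "rz": 0}

```text
clock: 9.82
tcp_pos: [0.448, -0.1344, 0.1843]
orientation: [-0.002, -3.141, -0.0]
contact_force: [0.8, 0.5, -0.2]
grip_width: 0.0853
gripper_force: 0.0
```

```bash
python3 - <<'E'
from h import *
f=r.grab_frame("wrist"); caps(f); trays(f)
o=r.get_obs(); print(o["tcp_pos"],o["clock"],np.round(o["joints"],2),f["xyz"])
E
```

```text
cap blue 1464 top mid [ 0.4472 -0.1366  0.1322] ext [0.034 0.035 0.006]
cap yellow 761 top mid [ 0.4588 -0.2965  0.1101] ext [0.023 0.024 0.007]
blue 4653 circle [0.4812 0.0786] dia 0.091
yellow 1928 circle [ 0.4508 -0.1307] dia 0.0934
red 2647 circle [ 0.4605 -0.2939] dia 0.0924
[ 0.44817282 -0.13365877  0.18432813] 9.8667 [-0.34  0.18  0.56  2.1  -0.13  0.89  1.87] [ 0.37345428 -0.13481797  0.34140334]
```

Request:
send_rows:
  deltas:
    - {"dx": 0, "dy": -2, "dz": -20, "rx": 0, "ry": 0, "rz": 0}
    - {"dx": 0, "dy": -2, "dz": -45, "rx": 0, "ry": 0, "rz": 0}
    - {"dx": 0, "dy": -2, "dz": -70, "rx": 0, "ry": 0, "rz": 0}
    - {"dx": 0, "dy": -2, "dz": -90, "rx": 0, "ry": 0, "rz": 0}
    - {"dx": 0, "dy": -2, "dz": -98, "rx": 0, "ry": 0, "rz": 0}

```text
clock: 10.28
tcp_pos: [0.4468, -0.1345, 0.0842]
orientation: [0.004, -3.137, -0.001]
contact_force: [-1.1, 0.0, -0.5]
grip_width: 0.0852
gripper_force: 0.0
```

Request:
send_rows:
  deltas:
    - {"dx": 0, "dy": 0, "dz": -4, "rx": 0, "ry": 0, "rz": 0}
    - {"dx": 0, "dy": 0, "dz": -8, "rx": 0, "ry": 0, "rz": 0}
    - {"dx": 0, "dy": 0, "dz": -12, "rx": 0, "ry": 0, "rz": 0}
    - {"dx": 0, "dy": 0, "dz": -12, "rx": 0, "ry": 0, "rz": 0}

```text
clock: 10.62
tcp_pos: [0.4488, -0.1362, 0.0748]
orientation: [-0.001, 3.141, 0.0]
contact_force: [0.5, -0.0, 0.0]
grip_width: 0.0851
gripper_force: 0.0
```

Request:
send_rows:
  deltas:
    - {"dx": 0, "dy": 0, "dz": 0, "rx": 0, "ry": 0, "rz": 0}
    - {"dx": 0, "dy": 0, "dz": 0, "rx": 0, "ry": 0, "rz": 0}
    - {"dx": 0, "dy": 0, "dz": 0, "rx": 0, "ry": 0, "rz": 0}
    - {"dx": 0, "dy": 0, "dz": 0, "rx": 0, "ry": 0, "rz": 0}
    - {"dx": 0, "dy": 0, "dz": 0, "rx": 0, "ry": 0, "rz": 0}
  jaw: 40
  newtons: 60

```text
clock: 11.03
tcp_pos: [0.4497, -0.1354, 0.076]
orientation: [-0.001, 3.139, 0.003]
contact_force: [-1.6, 4.2, 14.0]
grip_width: 0.0504
gripper_force: 54.2
```

Request:
send_rows:
  deltas:
    - {"dx": 0, "dy": 0, "dz": 0, "rx": 0, "ry": 0, "rz": 0}
    - {"dx": 0, "dy": 0, "dz": 0, "rx": 0, "ry": 0, "rz": 0}

```text
clock: 11.2
tcp_pos: [0.4497, -0.1354, 0.076]
orientation: [-0.001, 3.139, 0.003]
contact_force: [-1.4, 3.0, 13.1]
grip_width: 0.0505
gripper_force: 54.2
```

Width 50.5 against about 57 expected and +13 N: this is on the shoulder. Reopen and go lower, watching for body contact.

Request:
send_rows:
  deltas:
    - {"dx": 0, "dy": 0, "dz": 0, "rx": 0, "ry": 0, "rz": 0}
    - {"dx": 0, "dy": 0, "dz": 0, "rx": 0, "ry": 0, "rz": 0}
    - {"dx": 0, "dy": 0, "dz": -1, "rx": 0, "ry": 0, "rz": 0}
    - {"dx": 0, "dy": 0, "dz": -2, "rx": 0, "ry": 0, "rz": 0}
    - {"dx": 0, "dy": 0, "dz": -3, "rx": 0, "ry": 0, "rz": 0}
  jaw: 80

```text
clock: 11.62
tcp_pos: [0.4482, -0.1364, 0.0714]
orientation: [-0.0, -3.141, 0.0]
contact_force: [0.8, 0.4, 0.4]
grip_width: 0.0801
gripper_force: 0.0
```

Request:
send_rows:
  deltas:
    - {"dx": 0, "dy": 0, "dz": -1, "rx": 0, "ry": 0, "rz": 0}
    - {"dx": 0, "dy": 0, "dz": -2, "rx": 0, "ry": 0, "rz": 0}
    - {"dx": 0, "dy": 0, "dz": -2, "rx": 0, "ry": 0, "rz": 0}
    - {"dx": 0, "dy": 0, "dz": -2, "rx": 0, "ry": 0, "rz": 0}

```text
clock: 11.95
tcp_pos: [0.4483, -0.1364, 0.0695]
orientation: [-0.0, -3.141, 0.0]
contact_force: [-0.2, -0.3, 0.2]
grip_width: 0.08
gripper_force: 0.0
```

```bash
python3 - <<'E'
from h import *
fs=[]
for n,c in (("wrist",(140,0,420,420)),("side",(200,130,320,250))):
    f=r.grab_frame(n); x0,y0,x1,y1=c; fs.append(cv2.resize(f["frame"][y0:y1,x0:x1],(400,600) if n=="wrist" else (400,600)))
cv2.imwrite("pics/g2.png",np.hstack(fs))
E
```

```text
(no output)
```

View pics/g2.png

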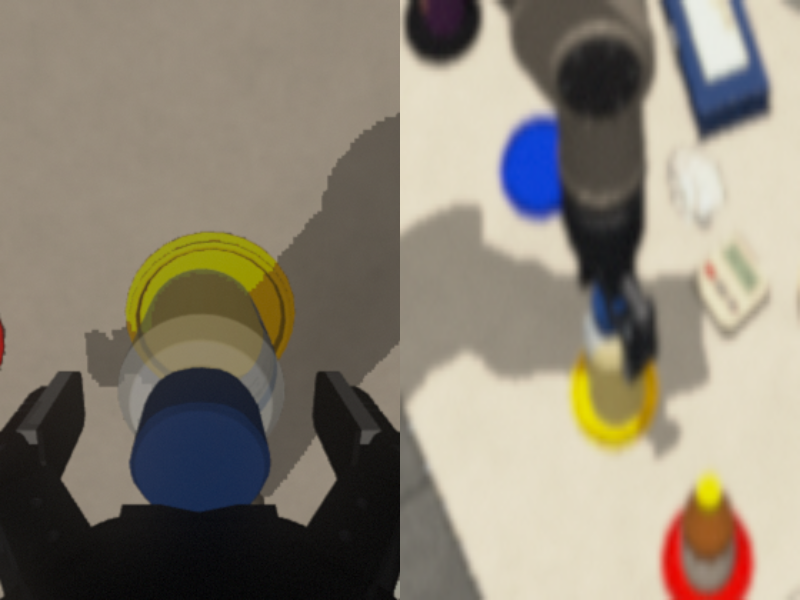

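Bottle upright, cap at (200,440) centred between the open pads, no body contact yet. Close here.

Request:
send_rows:
  deltas:
    - {"dx": 0, "dy": 0, "dz": 0, "rx": 0, "ry": 0, "rz": 0}
    - {"dx": 0, "dy": 0, "dz": -1, "rx": 0, "ry": 0, "rz": 0}
    - {"dx": 0, "dy": 0, "dz": -1, "rx": 0, "ry": 0, "rz": 0}

```text
clock: 12.3
tcp_pos: [0.4483, -0.1363, 0.0685]
orientation: [0.0, -3.141, -0.0]
contact_force: [0.6, 0.5, -0.0]
grip_width: 0.0803
gripper_force: 0.0
```

Request:
send_rows:
  deltas:
    - {"dx": 0, "dy": 0, "dz": 0, "rx": 0, "ry": 0, "rz": 0}
    - {"dx": 0, "dy": 0, "dz": 0, "rx": 0, "ry": 0, "rz": 0}
    - {"dx": 0, "dy": 0, "dz": 0, "rx": 0, "ry": 0, "rz": 0}
    - {"dx": 0, "dy": 0, "dz": 0, "rx": 0, "ry": 0, "rz": 0}
    - {"dx": 0, "dy": 0, "dz": 0, "rx": 0, "ry": 0, "rz": 0}
  jaw: 40
  newtons: 40

```text
clock: 12.72
tcp_pos: [0.4489, -0.1363, 0.0692]
orientation: [-0.0, 3.141, 0.001]
contact_force: [-1.7, 2.0, 6.8]
grip_width: 0.0566
gripper_force: 40.9
```

Request:
send_rows:
  deltas:
    - {"dx": 0, "dy": 0, "dz": 0, "rx": 0, "ry": 0, "rz": 0}
    - {"dx": 0, "dy": 0, "dz": 0, "rx": 0, "ry": 0, "rz": 0}
    - {"dx": 0, "dy": 0, "dz": 0, "rx": 0, "ry": 0, "rz": 0}
  newtons: 60

```text
clock: 12.97
tcp_pos: [0.4492, -0.1362, 0.0695]
orientation: [-0.0, 3.14, 0.001]
contact_force: [-2.1, 1.4, 11.0]
grip_width: 0.056
gripper_force: 61.2
```

Request:
send_rows:
  deltas:
    - {"dx": 0, "dy": 0, "dz": 2, "rx": 0, "ry": 0, "rz": 0}
    - {"dx": 0, "dy": 0, "dz": 4, "rx": 0, "ry": 0, "rz": 0}
    - {"dx": 0, "dy": 0, "dz": 6, "rx": 0, "ry": 0, "rz": 0}
    - {"dx": 0, "dy": 0, "dz": 6, "rx": 0, "ry": 0, "rz": 0}
    - {"dx": 0, "dy": 0, "dz": 6, "rx": 0, "ry": 0, "rz": 0}

```text
clock: 13.38
tcp_pos: [0.4483, -0.1363, 0.0746]
orientation: [0.0, -3.142, -0.0]
contact_force: [-0.5, -0.3, -1.9]
grip_width: 0.0554
gripper_force: 63.6
```

Request:
send_rows:
  deltas:
    - {"dx": 0, "dy": 0, "dz": 0, "rx": 0, "ry": 0, "rz": 0}
    - {"dx": 0, "dy": 0, "dz": 0, "rx": 0, "ry": 0, "rz": 0}

```text
clock: 13.55
tcp_pos: [0.4482, -0.1363, 0.0745]
orientation: [0.0, -3.141, -0.0]
contact_force: [0.3, 0.1, -1.8]
grip_width: 0.0557
gripper_force: 63.6
```

```bash
python3 - <<'E'
from h import *
for n in("side","top"): caps(r.grab_frame(n))
E
```

```text
cap yellow 51 top mid [ 0.4592 -0.2971  0.1126] ext [0.021 0.022 0.007]
cap red 31 top mid [0.4509 0.2662 0.1134] ext [0.013 0.022 0.006]
cap yellow 43 top mid [ 0.4589 -0.2937  0.1174] ext [0.022 0.018 0.007]
cap red 88 top mid [0.4597 0.2716 0.1183] ext [0.033 0.03  0.007]
```

Request:
send_rows:
  deltas:
    - {"dx": 0, "dy": 0, "dz": 4, "rx": 0, "ry": 0, "rz": 0}
    - {"dx": 0, "dy": 0, "dz": 8, "rx": 0, "ry": 0, "rz": 0}
    - {"dx": 0, "dy": 0, "dz": 12, "rx": 0, "ry": 0, "rz": 0}
    - {"dx": 0, "dy": 0, "dz": 12, "rx": 0, "ry": 0, "rz": 0}

```text
clock: 13.98
tcp_pos: [0.449, -0.1365, 0.0876]
orientation: [0.0, 3.14, -0.0]
contact_force: [0.6, 0.6, -1.1]
grip_width: 0.0556
gripper_force: 63.7
```

```bash
python3 - <<'E'
from h import *
fs=[]
for n,c in (("wrist",(140,0,420,420)),("side",(200,130,320,250))):
    f=r.grab_frame(n); x0,y0,x1,y1=c; fs.append(cv2.resize(f["frame"][y0:y1,x0:x1],(400,600)))
cv2.imwrite("pics/g3.png",np.hstack(fs))
E
```

```text
(no output)
```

View pics/g3.png

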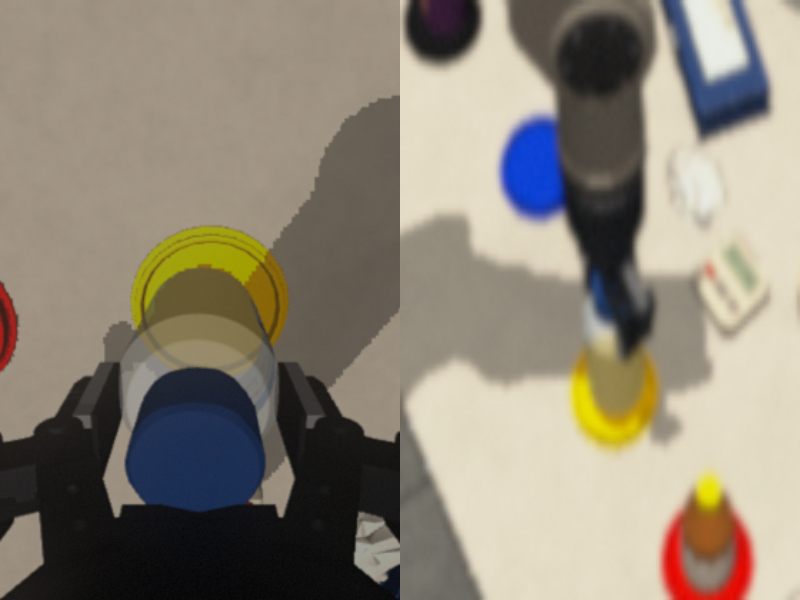

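The cap kept its place in the wrist view (195,450) while the tray receded, so the bottle is held upright. Carry to the blue tray.

Request:
send_rows:
  deltas:
    - {"dx": 0, "dy": 0, "dz": 12, "rx": 0, "ry": 0, "rz": 0}
    - {"dx": 1, "dy": 8, "dz": 24, "rx": 0, "ry": 0, "rz": 0}
    - {"dx": 4, "dy": 26, "dz": 30, "rx": 0, "ry": 0, "rz": 0}
    - {"dx": 8, "dy": 50, "dz": 30, "rx": 0, "ry": 0, "rz": 0}
    - {"dx": 12, "dy": 76, "dz": 30, "rx": 0, "ry": 0, "rz": 0}

```text
clock: 14.5
tcp_pos: [0.4607, -0.0603, 0.1171]
orientation: [0.003, 3.14, -0.0]
contact_force: [0.9, 0.1, -1.1]
grip_width: 0.0553
gripper_force: 64.1
```

Request:
send_rows:
  deltas:
    - {"dx": 4, "dy": 26, "dz": 0, "rx": 0, "ry": 0, "rz": 0}
    - {"dx": 8, "dy": 52, "dz": 0, "rx": 0, "ry": 0, "rz": 0}
    - {"dx": 12, "dy": 78, "dz": 0, "rx": 0, "ry": 0, "rz": 0}
    - {"dx": 16, "dy": 104, "dz": 0, "rx": 0, "ry": 0, "rz": 0}
    - {"dx": 19, "dy": 124, "dz": 0, "rx": 0, "ry": 0, "rz": 0}

```text
clock: 14.92
tcp_pos: [0.4794, 0.0661, 0.1165]
orientation: [-0.003, 3.142, 0.001]
contact_force: [0.7, 0.7, -0.4]
grip_width: 0.0557
gripper_force: 64.1
```

Request:
send_rows:
  deltas:
    - {"dx": 2, "dy": 11, "dz": 0, "rx": 0, "ry": 0, "rz": 0}
    - {"dx": 3, "dy": 17, "dz": 0, "rx": 0, "ry": 0, "rz": 0}
    - {"dx": 3, "dy": 17, "dz": 0, "rx": 0, "ry": 0, "rz": 0}
    - {"dx": 3, "dy": 17, "dz": 0, "rx": 0, "ry": 0, "rz": 0}
    - {"dx": 3, "dy": 17, "dz": 0, "rx": 0, "ry": 0, "rz": 0}

```text
clock: 15.33
tcp_pos: [0.4821, 0.079, 0.1166]
orientation: [-0.003, -3.141, 0.001]
contact_force: [0.2, -0.2, -1.3]
grip_width: 0.0558
gripper_force: 64.1
```

```bash
python3 - <<'E'
from h import *
f=r.grab_frame("wrist"); caps(f); cv2.imwrite("pics/w4.png",f["frame"]); print(r.get_obs()["tcp_pos"])
E
```

```text
cap blue 6298 top mid [0.4795 0.0775 0.1909] ext [0.032 0.037 0.032]
cap red 218 top mid [0.4638 0.2557 0.0952] ext [0.022 0.008 0.008]
[0.48215805 0.07903112 0.11658274]
```

View pics/w4.png

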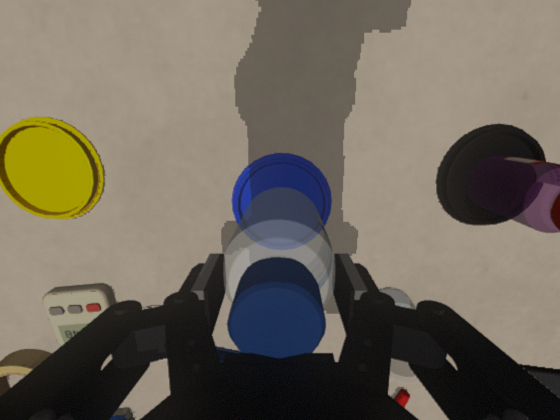

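The white bottle hangs upright over the blue tray (281,200). Lower and release.

Request:
send_rows:
  deltas:
    - {"dx": 1, "dy": 2, "dz": -12, "rx": 0, "ry": 0, "rz": 0}
    - {"dx": 1, "dy": 2, "dz": -24, "rx": 0, "ry": 0, "rz": 0}
    - {"dx": 1, "dy": 2, "dz": -35, "rx": 0, "ry": 0, "rz": 0}
    - {"dx": 1, "dy": 2, "dz": -41, "rx": 0, "ry": 0, "rz": 0}
    - {"dx": 1, "dy": 2, "dz": -44, "rx": 0, "ry": 0, "rz": 0}

```text
clock: 15.8
tcp_pos: [0.4827, 0.0818, 0.0716]
orientation: [-0.002, -3.14, 0.001]
contact_force: [-0.5, -0.2, -1.4]
grip_width: 0.0556
gripper_force: 64.1
```

Request:
send_rows:
  deltas:
    - {"dx": 0, "dy": 0, "dz": -1, "rx": 0, "ry": 0, "rz": 0}
    - {"dx": 0, "dy": 0, "dz": -2, "rx": 0, "ry": 0, "rz": 0}
    - {"dx": 0, "dy": 0, "dz": -3, "rx": 0, "ry": 0, "rz": 0}
    - {"dx": 0, "dy": 0, "dz": -3, "rx": 0, "ry": 0, "rz": 0}

```text
clock: 16.13
tcp_pos: [0.4836, 0.0827, 0.0698]
orientation: [-0.0, 3.141, 0.0]
contact_force: [0.5, -0.1, -1.1]
grip_width: 0.0554
gripper_force: 64.1
```

Request:
send_rows:
  deltas:
    - {"dx": -1, "dy": -1, "dz": -0.5, "rx": 0, "ry": 0, "rz": 0}
    - {"dx": -1, "dy": -1, "dz": -1, "rx": 0, "ry": 0, "rz": 0}
    - {"dx": -1, "dy": -1, "dz": -1.5, "rx": 0, "ry": 0, "rz": 0}
    - {"dx": -1, "dy": -1, "dz": -1.5, "rx": 0, "ry": 0, "rz": 0}

```text
clock: 16.47
tcp_pos: [0.4838, 0.0823, 0.0696]
orientation: [-0.0, 3.139, 0.003]
contact_force: [-1.9, 0.1, 11.5]
grip_width: 0.0559
gripper_force: 65.8
```

Request:
send_rows:
  deltas:
    - {"dx": 0, "dy": 0, "dz": -0.5, "rx": 0, "ry": 0, "rz": 0}
    - {"dx": 0, "dy": 0, "dz": -1, "rx": 0, "ry": 0, "rz": 0}
    - {"dx": 0, "dy": 0, "dz": -1, "rx": 0, "ry": 0, "rz": 0}

```text
clock: 16.72
tcp_pos: [0.4846, 0.0824, 0.0695]
orientation: [-0.0, 3.138, 0.004]
contact_force: [-3.9, 1.6, 21.6]
grip_width: 0.0558
gripper_force: 67.2
```

Standing on the floor (about 20 N). Back off 1 mm, release, rise.

Request:
send_rows:
  deltas:
    - {"dx": 0, "dy": 0, "dz": 1, "rx": 0, "ry": 0, "rz": 0}
    - {"dx": 0, "dy": 0, "dz": 1, "rx": 0, "ry": 0, "rz": 0}

```text
clock: 16.88
tcp_pos: [0.4836, 0.0823, 0.0695]
orientation: [-0.0, 3.139, 0.003]
contact_force: [-1.6, 1.2, 10.7]
grip_width: 0.0556
gripper_force: 65.7
```

Request:
send_rows:
  deltas:
    - {"dx": 0, "dy": 0, "dz": 0, "rx": 0, "ry": 0, "rz": 0}
    - {"dx": 0, "dy": 0, "dz": 0, "rx": 0, "ry": 0, "rz": 0}
    - {"dx": 0, "dy": 0, "dz": 0, "rx": 0, "ry": 0, "rz": 0}
    - {"dx": 0, "dy": 0, "dz": 0, "rx": 0, "ry": 0, "rz": 0}
    - {"dx": 0, "dy": 0, "dz": 0, "rx": 0, "ry": 0, "rz": 0}
  jaw: 85

```text
clock: 17.3
tcp_pos: [0.4823, 0.0816, 0.068]
orientation: [0.0, -3.141, 0.0]
contact_force: [0.0, -0.2, -0.1]
grip_width: 0.0848
gripper_force: 0.0
```

Request:
send_rows:
  deltas:
    - {"dx": 0, "dy": 0, "dz": 5, "rx": 0, "ry": 0, "rz": 0}
    - {"dx": 0, "dy": 0, "dz": 20, "rx": 0, "ry": 0, "rz": 0}
    - {"dx": 0, "dy": 0, "dz": 50, "rx": 0, "ry": 0, "rz": 0}
    - {"dx": 0, "dy": 0, "dz": 80, "rx": 0, "ry": 0, "rz": 0}
    - {"dx": 0, "dy": 0, "dz": 115, "rx": 0, "ry": 0, "rz": 0}

```text
clock: 17.72
tcp_pos: [0.4814, 0.0811, 0.1838]
orientation: [-0.001, -3.139, 0.002]
contact_force: [0.6, 0.9, -0.1]
grip_width: 0.085
gripper_force: 0.0
```

```bash
python3 - <<'E'
from h import *
for n in ("wrist","side"):
    f=r.grab_frame(n); print(n); caps(f); 
    if n=="wrist": trays(f)
o=r.get_obs(); print(o["tcp_pos"],o["clock"])
E
```

```text
wrist
cap blue 1677 top mid [0.4823 0.0822 0.1318] ext [0.035 0.034 0.007]
cap red 2487 top mid [0.46   0.2705 0.1129] ext [0.037 0.037 0.007]
black 3404 circle [0.4572 0.2696] dia 0.0918
blue 1983 circle [0.4826 0.0807] dia 0.0927
yellow 5617 circle [ 0.4506 -0.1285] dia 0.0916
side
cap blue 55 top mid [0.4808 0.078  0.1352] ext [0.024 0.026 0.008]
cap yellow 52 top mid [ 0.4587 -0.2982  0.1135] ext [0.022 0.023 0.007]
cap red 72 top mid [0.4598 0.2676 0.1175] ext [0.03  0.034 0.011]
[0.48579088 0.08215372 0.18814827] 17.8167
```

White stands centred in blue. On to the amber bottle at (0.459,-0.296).

Request:
send_rows:
  deltas:
    - {"dx": -1, "dy": -20, "dz": 0, "rx": 0, "ry": 0, "rz": 0}
    - {"dx": -3, "dy": -56, "dz": 0, "rx": 0, "ry": 0, "rz": 0}
    - {"dx": -6, "dy": -94, "dz": 0, "rx": 0, "ry": 0, "rz": 0}
    - {"dx": -8, "dy": -132, "dz": 0, "rx": 0, "ry": 0, "rz": 0}
    - {"dx": -11, "dy": -170, "dz": 0, "rx": 0, "ry": 0, "rz": 0}

```text
clock: 18.23
tcp_pos: [0.4709, -0.0898, 0.1831]
orientation: [-0.001, 3.141, 0.0]
contact_force: [1.7, 0.2, -1.1]
grip_width: 0.0849
gripper_force: 0.0
```

Request:
send_rows:
  deltas:
    - {"dx": -2, "dy": -38, "dz": 0, "rx": 0, "ry": 0, "rz": 0}
    - {"dx": -4, "dy": -76, "dz": 0, "rx": 0, "ry": 0, "rz": 0}
    - {"dx": -6, "dy": -114, "dz": 0, "rx": 0, "ry": 0, "rz": 0}
    - {"dx": -9, "dy": -150, "dz": 0, "rx": 0, "ry": 0, "rz": 0}
    - {"dx": -12, "dy": -180, "dz": -8, "rx": 0, "ry": 0, "rz": 0}

```text
clock: 18.65
tcp_pos: [0.4594, -0.2716, 0.1761]
orientation: [0.002, 3.139, -0.002]
contact_force: [0.8, -0.8, -0.5]
grip_width: 0.0848
gripper_force: 0.0
```

Request:
send_rows:
  deltas:
    - {"dx": 0, "dy": -18, "dz": -8, "rx": 0, "ry": 0, "rz": 0}
    - {"dx": 0, "dy": -27, "dz": -20, "rx": 0, "ry": 0, "rz": 0}
    - {"dx": 0, "dy": -27, "dz": -25, "rx": 0, "ry": 0, "rz": 0}
    - {"dx": 0, "dy": -27, "dz": -25, "rx": 0, "ry": 0, "rz": 0}
    - {"dx": 0, "dy": -27, "dz": -25, "rx": 0, "ry": 0, "rz": 0}

```text
clock: 19.07
tcp_pos: [0.4592, -0.2942, 0.1498]
orientation: [0.002, -3.14, -0.002]
contact_force: [-0.1, 0.4, -0.2]
grip_width: 0.0851
gripper_force: 0.0
```

```bash
python3 - <<'E'
from h import *
f=r.grab_frame("wrist"); caps(f); trays(f); cv2.imwrite("pics/w5.png",f["frame"])
o=r.get_obs(); print(o["tcp_pos"],o["clock"],np.round(o["joints"],2))
E
```

```text
cap yellow 948 top mid [ 0.4587 -0.2973  0.1098] ext [0.024 0.024 0.007]
yellow 6179 circle [ 0.4501 -0.1313] dia 0.0926
red 2882 circle [ 0.4606 -0.2949] dia 0.0933
[ 0.45973    -0.29418297  0.15022903] 19.1167 [-0.05  0.4   0.63  1.96 -0.3   0.88  2.32]
```

View pics/w5.png

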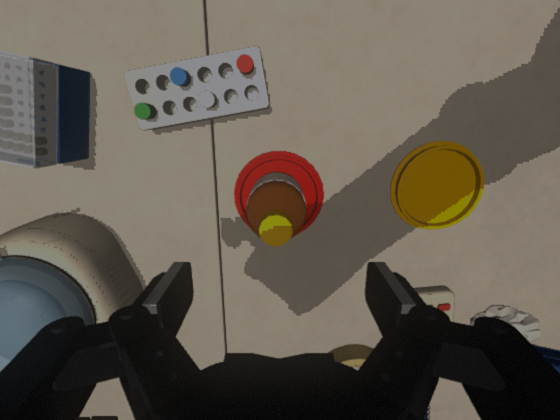

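The wrist view shows the yellow cap at (276,228) in the red tray (279,193). The vial block (197,88) is clear of the fingers. Descend.

Request:
send_rows:
  deltas:
    - {"dx": 0, "dy": -2, "dz": -20, "rx": 0, "ry": 0, "rz": 0}
    - {"dx": 0, "dy": -2, "dz": -45, "rx": 0, "ry": 0, "rz": 0}
    - {"dx": 0, "dy": -2, "dz": -70, "rx": 0, "ry": 0, "rz": 0}
    - {"dx": 0, "dy": -2, "dz": -88, "rx": 0, "ry": 0, "rz": 0}
    - {"dx": 0, "dy": -2, "dz": -95, "rx": 0, "ry": 0, "rz": 0}

```text
clock: 19.53
tcp_pos: [0.4589, -0.2953, 0.0534]
orientation: [0.003, -3.139, -0.003]
contact_force: [-0.4, -0.3, -0.2]
grip_width: 0.0849
gripper_force: 0.0
```

Request:
send_rows:
  deltas:
    - {"dx": 0, "dy": 0, "dz": -2, "rx": 0, "ry": 0, "rz": 0}
    - {"dx": 0, "dy": 0, "dz": -4, "rx": 0, "ry": 0, "rz": 0}
    - {"dx": 0, "dy": 0, "dz": -5, "rx": 0, "ry": 0, "rz": 0}
    - {"dx": 0, "dy": 0, "dz": -5, "rx": 0, "ry": 0, "rz": 0}

```text
clock: 19.87
tcp_pos: [0.4602, -0.2976, 0.0511]
orientation: [-0.001, 3.14, -0.001]
contact_force: [-0.1, 0.2, 0.6]
grip_width: 0.0849
gripper_force: 0.0
```

Request:
send_rows:
  deltas:
    - {"dx": 0, "dy": 0, "dz": -1, "rx": 0, "ry": 0, "rz": 0}
    - {"dx": 0, "dy": 0, "dz": -2, "rx": 0, "ry": 0, "rz": 0}
    - {"dx": 0, "dy": 0, "dz": -3, "rx": 0, "ry": 0, "rz": 0}
    - {"dx": 0, "dy": 0, "dz": -3, "rx": 0, "ry": 0, "rz": 0}

```text
clock: 20.2
tcp_pos: [0.4594, -0.2973, 0.0471]
orientation: [-0.0, 3.142, 0.0]
contact_force: [-0.8, -0.3, 1.1]
grip_width: 0.085
gripper_force: 0.0
```

Request:
send_rows:
  deltas:
    - {"dx": 0, "dy": 0, "dz": -0.5, "rx": 0, "ry": 0, "rz": 0}
    - {"dx": 0, "dy": 0, "dz": -1, "rx": 0, "ry": 0, "rz": 0}
    - {"dx": 0, "dy": 0, "dz": -1.5, "rx": 0, "ry": 0, "rz": 0}
    - {"dx": 0, "dy": 0, "dz": -1.5, "rx": 0, "ry": 0, "rz": 0}

```text
clock: 20.53
tcp_pos: [0.4593, -0.2973, 0.0455]
orientation: [0.0, -3.141, -0.0]
contact_force: [0.3, -1.0, -0.1]
grip_width: 0.0852
gripper_force: 0.0
```

Request:
send_rows:
  deltas:
    - {"dx": 0, "dy": 0, "dz": -0.5, "rx": 0, "ry": 0, "rz": 0}
    - {"dx": 0, "dy": 0, "dz": -1, "rx": 0, "ry": 0, "rz": 0}
    - {"dx": 0, "dy": 0, "dz": -1, "rx": 0, "ry": 0, "rz": 0}

```text
clock: 20.78
tcp_pos: [0.4593, -0.2973, 0.0445]
orientation: [0.0, -3.141, -0.0]
contact_force: [-0.3, 0.3, -0.1]
grip_width: 0.085
gripper_force: 0.0
```

Request:
send_rows:
  deltas:
    - {"dx": 0, "dy": 0, "dz": 0, "rx": 0, "ry": 0, "rz": 0}
    - {"dx": 0, "dy": 0, "dz": 0, "rx": 0, "ry": 0, "rz": 0}
    - {"dx": 0, "dy": 0, "dz": 0, "rx": 0, "ry": 0, "rz": 0}
    - {"dx": 0, "dy": 0, "dz": 0, "rx": 0, "ry": 0, "rz": 0}
    - {"dx": 0, "dy": 0, "dz": 0, "rx": 0, "ry": 0, "rz": 0}
  jaw: 35
  newtons: 40

```text
clock: 21.2
tcp_pos: [0.4597, -0.2974, 0.0451]
orientation: [-0.0, 3.141, 0.0]
contact_force: [-1.3, 0.9, 5.8]
grip_width: 0.0497
gripper_force: 40.7
```

49.7 for 52 mm at 40 N, better than before. Firm up and test-lift.

Request:
send_rows:
  deltas:
    - {"dx": 0, "dy": 0, "dz": 0, "rx": 0, "ry": 0, "rz": 0}
    - {"dx": 0, "dy": 0, "dz": 0, "rx": 0, "ry": 0, "rz": 0}
    - {"dx": 0, "dy": 0, "dz": 0, "rx": 0, "ry": 0, "rz": 0}
  newtons: 60

```text
clock: 21.45
tcp_pos: [0.4597, -0.2974, 0.0453]
orientation: [-0.0, 3.141, 0.0]
contact_force: [-1.6, 2.0, 7.0]
grip_width: 0.0487
gripper_force: 60.7
```

Request:
send_rows:
  deltas:
    - {"dx": 0, "dy": 0, "dz": 3, "rx": 0, "ry": 0, "rz": 0}
    - {"dx": 0, "dy": 0, "dz": 6, "rx": 0, "ry": 0, "rz": 0}
    - {"dx": 0, "dy": 0, "dz": 10, "rx": 0, "ry": 0, "rz": 0}
    - {"dx": 0, "dy": 0, "dz": 15, "rx": 0, "ry": 0, "rz": 0}
    - {"dx": 0, "dy": 0, "dz": 15, "rx": 0, "ry": 0, "rz": 0}

```text
clock: 21.87
tcp_pos: [0.4598, -0.2977, 0.0606]
orientation: [-0.0, 3.14, -0.001]
contact_force: [0.2, 0.1, -0.7]
grip_width: 0.0485
gripper_force: 62.0
```

Request:
send_rows:
  deltas:
    - {"dx": 0, "dy": 0, "dz": 0, "rx": 0, "ry": 0, "rz": 0}
    - {"dx": 0, "dy": 0, "dz": 0, "rx": 0, "ry": 0, "rz": 0}

```text
clock: 22.03
tcp_pos: [0.4594, -0.2973, 0.0596]
orientation: [0.0, -3.142, -0.0]
contact_force: [-0.5, -0.0, -2.1]
grip_width: 0.0487
gripper_force: 62.0
```

```bash
python3 - <<'E'
from h import *
f=r.grab_frame("wrist"); caps(f); cv2.imwrite("pics/w6.png",f["frame"][:,100:460])
print(r.get_obs()["tcp_pos"])
E
```

```text
cap yellow 3887 top mid [ 0.4278 -0.2982  0.1686] ext [0.086 0.023 0.096]
[ 0.45928794 -0.2972365   0.0595083 ]
```

View pics/w6.png

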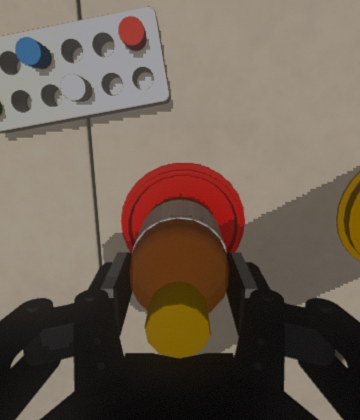

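Lifted and held upright (cap at (178,320)). Carry to the yellow tray at (0.4505,-0.130).

Request:
send_rows:
  deltas:
    - {"dx": 0, "dy": 0, "dz": 12, "rx": 0, "ry": 0, "rz": 0}
    - {"dx": 0, "dy": 8, "dz": 24, "rx": 0, "ry": 0, "rz": 0}
    - {"dx": -1, "dy": 26, "dz": 28, "rx": 0, "ry": 0, "rz": 0}
    - {"dx": -2, "dy": 50, "dz": 28, "rx": 0, "ry": 0, "rz": 0}
    - {"dx": -3, "dy": 75, "dz": 28, "rx": 0, "ry": 0, "rz": 0}

```text
clock: 22.5
tcp_pos: [0.4566, -0.2225, 0.0887]
orientation: [0.003, 3.14, -0.001]
contact_force: [-0.1, 0.4, -1.2]
grip_width: 0.0484
gripper_force: 62.3
```

Request:
send_rows:
  deltas:
    - {"dx": -1, "dy": 25, "dz": 0, "rx": 0, "ry": 0, "rz": 0}
    - {"dx": -2, "dy": 50, "dz": 0, "rx": 0, "ry": 0, "rz": 0}
    - {"dx": -3, "dy": 72, "dz": 0, "rx": 0, "ry": 0, "rz": 0}
    - {"dx": -4, "dy": 86, "dz": 0, "rx": 0, "ry": 0, "rz": 0}
    - {"dx": -5, "dy": 92, "dz": 0, "rx": 0, "ry": 0, "rz": 0}

```text
clock: 22.92
tcp_pos: [0.4515, -0.1279, 0.0881]
orientation: [0.005, -3.142, -0.002]
contact_force: [0.9, -0.0, -1.3]
grip_width: 0.0485
gripper_force: 62.3
```

Request:
send_rows:
  deltas:
    - {"dx": 0, "dy": 0, "dz": 0, "rx": 0, "ry": 0, "rz": 0}
    - {"dx": 0, "dy": 0, "dz": 0, "rx": 0, "ry": 0, "rz": 0}
    - {"dx": 0, "dy": 0, "dz": -10, "rx": 0, "ry": 0, "rz": 0}
    - {"dx": 0, "dy": 0, "dz": -18, "rx": 0, "ry": 0, "rz": 0}
    - {"dx": 0, "dy": 0, "dz": -18, "rx": 0, "ry": 0, "rz": 0}

```text
clock: 23.33
tcp_pos: [0.4501, -0.131, 0.0679]
orientation: [-0.002, -3.139, 0.0]
contact_force: [-0.2, -0.6, -2.4]
grip_width: 0.0486
gripper_force: 62.3
```

```bash
python3 - <<'E'
from h import *
f=r.grab_frame("wrist"); trays(f); cv2.imwrite("pics/w7.png",f["frame"][:,100:460])
print(r.get_obs()["tcp_pos"])
E
```

```text
blue 3935 circle [0.4818 0.0753] dia 0.0873
yellow 5285 circle [ 0.4505 -0.1303] dia 0.0934
red 10967 circle [ 0.4601 -0.2931] dia 0.0921
[ 0.45026518 -0.13107967  0.06843682]
```

View pics/w7.png

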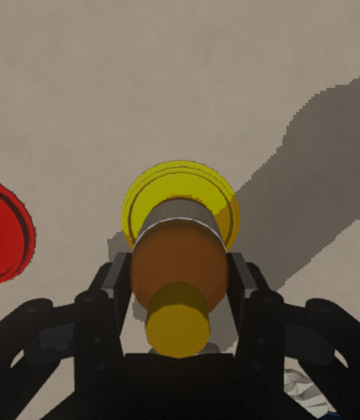

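The amber bottle is centred over the yellow tray (180,210). Lower.

Request:
send_rows:
  deltas:
    - {"dx": 1, "dy": 0, "dz": -8, "rx": 0, "ry": 0, "rz": 0}
    - {"dx": 1, "dy": 0, "dz": -15, "rx": 0, "ry": 0, "rz": 0}
    - {"dx": 1, "dy": 0, "dz": -20, "rx": 0, "ry": 0, "rz": 0}
    - {"dx": 1, "dy": 0, "dz": -22, "rx": 0, "ry": 0, "rz": 0}
    - {"dx": 1, "dy": 0, "dz": -22, "rx": 0, "ry": 0, "rz": 0}

```text
clock: 23.8
tcp_pos: [0.4519, -0.1303, 0.0469]
orientation: [-0.0, -3.14, -0.0]
contact_force: [-0.2, 0.2, -1.8]
grip_width: 0.0486
gripper_force: 62.3
```

Request:
send_rows:
  deltas:
    - {"dx": 0, "dy": 0, "dz": -0.5, "rx": 0, "ry": 0, "rz": 0}
    - {"dx": 0, "dy": 0, "dz": -1, "rx": 0, "ry": 0, "rz": 0}
    - {"dx": 0, "dy": 0, "dz": -2, "rx": 0, "ry": 0, "rz": 0}
    - {"dx": 0, "dy": 0, "dz": -2, "rx": 0, "ry": 0, "rz": 0}

```text
clock: 24.13
tcp_pos: [0.4525, -0.1303, 0.0457]
orientation: [-0.0, 3.141, 0.0]
contact_force: [-0.4, 0.1, -1.1]
grip_width: 0.0485
gripper_force: 62.3
```

Request:
send_rows:
  deltas:
    - {"dx": 0, "dy": 0, "dz": -0.5, "rx": 0, "ry": 0, "rz": 0}
    - {"dx": 0, "dy": 0, "dz": -1, "rx": 0, "ry": 0, "rz": 0}
    - {"dx": 0, "dy": 0, "dz": -1, "rx": 0, "ry": 0, "rz": 0}

```text
clock: 24.38
tcp_pos: [0.453, -0.1303, 0.0453]
orientation: [-0.0, 3.14, 0.001]
contact_force: [-2.0, 1.1, 8.0]
grip_width: 0.0484
gripper_force: 63.2
```

Request:
send_rows:
  deltas:
    - {"dx": 0, "dy": 0, "dz": 0, "rx": 0, "ry": 0, "rz": 0}
    - {"dx": 0, "dy": 0, "dz": 0, "rx": 0, "ry": 0, "rz": 0}
    - {"dx": 0, "dy": 0, "dz": 0, "rx": 0, "ry": 0, "rz": 0}
    - {"dx": 0, "dy": 0, "dz": 0, "rx": 0, "ry": 0, "rz": 0}
    - {"dx": 0, "dy": 0, "dz": 0, "rx": 0, "ry": 0, "rz": 0}
  jaw: 85

```text
clock: 24.8
tcp_pos: [0.4524, -0.1304, 0.0446]
orientation: [0.0, -3.142, 0.0]
contact_force: [-0.4, 0.6, 0.2]
grip_width: 0.085
gripper_force: 0.0
```

Request:
send_rows:
  deltas:
    - {"dx": 0, "dy": 0, "dz": 5, "rx": 0, "ry": 0, "rz": 0}
    - {"dx": 0, "dy": 0, "dz": 25, "rx": 0, "ry": 0, "rz": 0}
    - {"dx": 0, "dy": 0, "dz": 60, "rx": 0, "ry": 0, "rz": 0}
    - {"dx": 0, "dy": 0, "dz": 98, "rx": 0, "ry": 0, "rz": 0}
    - {"dx": 0, "dy": 0, "dz": 138, "rx": 0, "ry": 0, "rz": 0}

```text
clock: 25.22
tcp_pos: [0.4512, -0.1307, 0.1837]
orientation: [-0.001, -3.139, 0.001]
contact_force: [1.4, 0.7, 0.2]
grip_width: 0.0847
gripper_force: 0.0
```

```bash
python3 - <<'E'
from h import *
for n in ("wrist","side"):
    f=r.grab_frame(n); print(n); caps(f); 
    if n=="wrist": trays(f)
o=r.get_obs(); print(o["tcp_pos"],o["clock"])
E
```

```text
wrist
cap blue 1540 top mid [0.4819 0.0756 0.1315] ext [0.036 0.027 0.007]
cap yellow 722 top mid [ 0.4525 -0.1302  0.1099] ext [0.024 0.023 0.007]
blue 2140 circle [0.4814 0.0789] dia 0.0911
yellow 2566 circle [ 0.4505 -0.1306] dia 0.0934
red 5048 circle [ 0.4605 -0.2935] dia 0.0921
side
cap blue 61 top mid [0.4811 0.0781 0.1336] ext [0.027 0.032 0.006]
cap yellow 48 top mid [ 0.4523 -0.1296  0.1118] ext [0.021 0.025 0.006]
cap red 74 top mid [0.4598 0.2678 0.1167] ext [0.031 0.035 0.007]
[ 0.45601815 -0.13156793  0.18816966] 25.3167
```

Amber stands centred in yellow. Back to the purple bottle at (0.460,0.271).

Request:
send_rows:
  deltas:
    - {"dx": 0, "dy": 20, "dz": 0, "rx": 0, "ry": 0, "rz": 0}
    - {"dx": 1, "dy": 58, "dz": 0, "rx": 0, "ry": 0, "rz": 0}
    - {"dx": 2, "dy": 97, "dz": 0, "rx": 0, "ry": 0, "rz": 0}
    - {"dx": 3, "dy": 136, "dz": 0, "rx": 0, "ry": 0, "rz": 0}
    - {"dx": 3, "dy": 175, "dz": 0, "rx": 0, "ry": 0, "rz": 0}

```text
clock: 25.73
tcp_pos: [0.4549, 0.0462, 0.1827]
orientation: [0.001, 3.141, 0.001]
contact_force: [1.5, -0.2, -0.9]
grip_width: 0.085
gripper_force: 0.0
```

Request:
send_rows:
  deltas:
    - {"dx": 1, "dy": 39, "dz": 0, "rx": 0, "ry": 0, "rz": 0}
    - {"dx": 2, "dy": 78, "dz": 0, "rx": 0, "ry": 0, "rz": 0}
    - {"dx": 3, "dy": 117, "dz": 0, "rx": 0, "ry": 0, "rz": 0}
    - {"dx": 4, "dy": 156, "dz": 0, "rx": 0, "ry": 0, "rz": 0}
    - {"dx": 4, "dy": 190, "dz": -5, "rx": 0, "ry": 0, "rz": 0}

```text
clock: 26.15
tcp_pos: [0.4593, 0.2376, 0.1781]
orientation: [-0.002, 3.141, 0.002]
contact_force: [0.5, -0.4, 0.4]
grip_width: 0.0849
gripper_force: 0.0
```

Request:
send_rows:
  deltas:
    - {"dx": 0, "dy": 25, "dz": -8, "rx": 0, "ry": 0, "rz": 0}
    - {"dx": 0, "dy": 36, "dz": -20, "rx": 0, "ry": 0, "rz": 0}
    - {"dx": 0, "dy": 36, "dz": -30, "rx": 0, "ry": 0, "rz": 0}
    - {"dx": 0, "dy": 36, "dz": -30, "rx": 0, "ry": 0, "rz": 0}
    - {"dx": 0, "dy": 36, "dz": -30, "rx": 0, "ry": 0, "rz": 0}

```text
clock: 26.57
tcp_pos: [0.459, 0.2686, 0.147]
orientation: [-0.003, -3.14, 0.003]
contact_force: [-0.0, -0.6, 0.6]
grip_width: 0.0852
gripper_force: 0.0
```

```bash
python3 - <<'E'
from h import *
f=r.grab_frame("wrist"); caps(f)
o=r.get_obs(); print(o["tcp_pos"],o["clock"])
E
```

```text
cap blue 1214 top mid [0.4824 0.0921 0.1318] ext [0.034 0.018 0.007]
cap red 2437 top mid [0.4599 0.2716 0.1131] ext [0.036 0.036 0.007]
[0.45959584 0.26863271 0.14764391] 26.6167
```

Descend to TCP z≈0.050 and grip.

Request:
send_rows:
  deltas:
    - {"dx": 0, "dy": 1, "dz": -20, "rx": 0, "ry": 0, "rz": 0}
    - {"dx": 0, "dy": 1, "dz": -45, "rx": 0, "ry": 0, "rz": 0}
    - {"dx": 0, "dy": 1, "dz": -70, "rx": 0, "ry": 0, "rz": 0}
    - {"dx": 0, "dy": 1, "dz": -84, "rx": 0, "ry": 0, "rz": 0}
    - {"dx": 0, "dy": 1, "dz": -92, "rx": 0, "ry": 0, "rz": 0}

```text
clock: 27.03
tcp_pos: [0.4592, 0.2698, 0.0547]
orientation: [-0.003, -3.14, 0.002]
contact_force: [0.3, -0.3, 0.1]
grip_width: 0.0854
gripper_force: 0.0
```

Request:
send_rows:
  deltas:
    - {"dx": 0, "dy": 0, "dz": -2, "rx": 0, "ry": 0, "rz": 0}
    - {"dx": 0, "dy": 0, "dz": -4, "rx": 0, "ry": 0, "rz": 0}
    - {"dx": 0, "dy": 0, "dz": -5.5, "rx": 0, "ry": 0, "rz": 0}
    - {"dx": 0, "dy": 0, "dz": -5.5, "rx": 0, "ry": 0, "rz": 0}

```text
clock: 27.37
tcp_pos: [0.46, 0.2719, 0.0509]
orientation: [0.0, 3.14, 0.002]
contact_force: [0.5, 0.6, 1.6]
grip_width: 0.0846
gripper_force: 0.0
```

Request:
send_rows:
  deltas:
    - {"dx": 0, "dy": 0, "dz": 0, "rx": 0, "ry": 0, "rz": 0}
    - {"dx": 0, "dy": 0, "dz": 0, "rx": 0, "ry": 0, "rz": 0}
    - {"dx": 0, "dy": 0, "dz": 0, "rx": 0, "ry": 0, "rz": 0}
    - {"dx": 0, "dy": 0, "dz": 0, "rx": 0, "ry": 0, "rz": 0}
    - {"dx": 0, "dy": 0, "dz": 0, "rx": 0, "ry": 0, "rz": 0}
  jaw: 30
  newtons: 60

```text
clock: 27.78
tcp_pos: [0.4602, 0.2719, 0.051]
orientation: [0.0, 3.14, 0.001]
contact_force: [0.1, -0.6, 6.3]
grip_width: 0.0442
gripper_force: 60.2
```

Request:
send_rows:
  deltas:
    - {"dx": 0, "dy": 0, "dz": 0, "rx": 0, "ry": 0, "rz": 0}
    - {"dx": 0, "dy": 0, "dz": 0, "rx": 0, "ry": 0, "rz": 0}

```text
clock: 27.95
tcp_pos: [0.4601, 0.2719, 0.051]
orientation: [0.0, 3.14, 0.001]
contact_force: [0.1, -0.8, 7.1]
grip_width: 0.0445
gripper_force: 60.2
```

Request:
send_rows:
  deltas:
    - {"dx": 0, "dy": 0, "dz": 3, "rx": 0, "ry": 0, "rz": 0}
    - {"dx": 0, "dy": 0, "dz": 8, "rx": 0, "ry": 0, "rz": 0}
    - {"dx": 0, "dy": 0, "dz": 15, "rx": 0, "ry": 0, "rz": 0}
    - {"dx": 0, "dy": 0, "dz": 15, "rx": 0, "ry": 0, "rz": 0}
    - {"dx": 0, "dy": 0, "dz": 15, "rx": 0, "ry": 0, "rz": 0}
  newtons: 70

```text
clock: 28.37
tcp_pos: [0.4596, 0.2719, 0.0656]
orientation: [-0.0, 3.141, 0.001]
contact_force: [-0.3, -0.0, -2.2]
grip_width: 0.044
gripper_force: 71.5
```

```bash
python3 - <<'E'
from h import *
f=r.grab_frame("wrist"); cv2.imwrite("pics/w8.png",f["frame"][:,100:460])
E
```

```text
(no output)
```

View pics/w8.png

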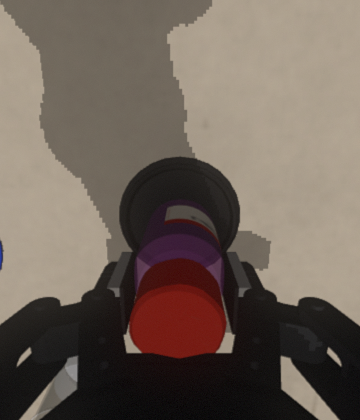

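The purple bottle is held upright over the black tray (180,215). Lift high, cross over the other bottles to red at (0.4605,-0.294).

Request:
send_rows:
  deltas:
    - {"dx": 0, "dy": 0, "dz": 15, "rx": 0, "ry": 0, "rz": 0}
    - {"dx": 0, "dy": 0, "dz": 40, "rx": 0, "ry": 0, "rz": 0}
    - {"dx": 0, "dy": 0, "dz": 70, "rx": 0, "ry": 0, "rz": 0}
    - {"dx": 0, "dy": 0, "dz": 100, "rx": 0, "ry": 0, "rz": 0}
    - {"dx": 0, "dy": 0, "dz": 125, "rx": 0, "ry": 0, "rz": 0}

```text
clock: 28.83
tcp_pos: [0.4594, 0.2715, 0.1917]
orientation: [0.0, 3.141, 0.0]
contact_force: [1.5, 1.1, -2.2]
grip_width: 0.0442
gripper_force: 72.2
```

Request:
send_rows:
  deltas:
    - {"dx": 0, "dy": 0, "dz": 18, "rx": 0, "ry": 0, "rz": 0}
    - {"dx": 0, "dy": -10, "dz": 28, "rx": 0, "ry": 0, "rz": 0}
    - {"dx": 0, "dy": -28, "dz": 30, "rx": 0, "ry": 0, "rz": 0}
    - {"dx": 0, "dy": -50, "dz": 30, "rx": 0, "ry": 0, "rz": 0}
    - {"dx": 0, "dy": -75, "dz": 30, "rx": 0, "ry": 0, "rz": 0}

```text
clock: 29.25
tcp_pos: [0.4583, 0.1943, 0.2188]
orientation: [0.001, -3.14, 0.002]
contact_force: [0.9, -0.2, -3.2]
grip_width: 0.0438
gripper_force: 72.1
```

Request:
send_rows:
  deltas:
    - {"dx": 0, "dy": -27, "dz": 0, "rx": 0, "ry": 0, "rz": 0}
    - {"dx": 0, "dy": -54, "dz": 0, "rx": 0, "ry": 0, "rz": 0}
    - {"dx": 0, "dy": -81, "dz": 0, "rx": 0, "ry": 0, "rz": 0}
    - {"dx": 0, "dy": -108, "dz": 0, "rx": 0, "ry": 0, "rz": 0}
    - {"dx": 0, "dy": -135, "dz": 0, "rx": 0, "ry": 0, "rz": 0}

```text
clock: 29.67
tcp_pos: [0.4573, 0.0582, 0.2185]
orientation: [-0.002, -3.139, 0.002]
contact_force: [-0.3, -0.8, -2.6]
grip_width: 0.0441
gripper_force: 72.1
```

Request:
send_rows:
  deltas:
    - {"dx": 0, "dy": -27, "dz": 0, "rx": 0, "ry": 0, "rz": 0}
    - {"dx": 0, "dy": -54, "dz": 0, "rx": 0, "ry": 0, "rz": 0}
    - {"dx": 0, "dy": -81, "dz": 0, "rx": 0, "ry": 0, "rz": 0}
    - {"dx": 0, "dy": -108, "dz": 0, "rx": 0, "ry": 0, "rz": 0}
    - {"dx": 0, "dy": -135, "dz": 0, "rx": 0, "ry": 0, "rz": 0}

```text
clock: 30.08
tcp_pos: [0.4568, -0.0762, 0.2186]
orientation: [-0.002, -3.139, 0.0]
contact_force: [0.5, 0.6, -1.8]
grip_width: 0.0441
gripper_force: 72.1
```

Request:
send_rows:
  deltas:
    - {"dx": 0, "dy": -27, "dz": 0, "rx": 0, "ry": 0, "rz": 0}
    - {"dx": 0, "dy": -54, "dz": 0, "rx": 0, "ry": 0, "rz": 0}
    - {"dx": 0, "dy": -81, "dz": 0, "rx": 0, "ry": 0, "rz": 0}
    - {"dx": 0, "dy": -108, "dz": 0, "rx": 0, "ry": 0, "rz": 0}
    - {"dx": 0, "dy": -135, "dz": 0, "rx": 0, "ry": 0, "rz": 0}

```text
clock: 30.5
tcp_pos: [0.4565, -0.2106, 0.2186]
orientation: [-0.003, -3.139, -0.001]
contact_force: [0.5, 0.3, -2.4]
grip_width: 0.0441
gripper_force: 72.1
```

Request:
send_rows:
  deltas:
    - {"dx": 0, "dy": -26, "dz": 0, "rx": 0, "ry": 0, "rz": 0}
    - {"dx": 0, "dy": -50, "dz": 0, "rx": 0, "ry": 0, "rz": 0}
    - {"dx": 0, "dy": -70, "dz": 0, "rx": 0, "ry": 0, "rz": 0}
    - {"dx": 0, "dy": -82, "dz": 0, "rx": 0, "ry": 0, "rz": 0}
    - {"dx": 0, "dy": -85, "dz": 0, "rx": 0, "ry": 0, "rz": 0}

```text
clock: 30.92
tcp_pos: [0.456, -0.2967, 0.2188]
orientation: [-0.009, -3.139, 0.001]
contact_force: [-0.2, 0.0, -2.5]
grip_width: 0.0441
gripper_force: 72.2
```

Request:
send_rows:
  deltas:
    - {"dx": 0, "dy": 0, "dz": 0, "rx": 0, "ry": 0, "rz": 0}
    - {"dx": 0, "dy": 0, "dz": 0, "rx": 0, "ry": 0, "rz": 0}
    - {"dx": 0, "dy": 0, "dz": -20, "rx": 0, "ry": 0, "rz": 0}
    - {"dx": 0, "dy": 0, "dz": -45, "rx": 0, "ry": 0, "rz": 0}
    - {"dx": 0, "dy": 0, "dz": -70, "rx": 0, "ry": 0, "rz": 0}

```text
clock: 31.33
tcp_pos: [0.4598, -0.2919, 0.1494]
orientation: [-0.004, 3.14, 0.001]
contact_force: [0.0, 0.4, -2.7]
grip_width: 0.044
gripper_force: 72.1
```

Request:
send_rows:
  deltas:
    - {"dx": 0, "dy": 0, "dz": -20, "rx": 0, "ry": 0, "rz": 0}
    - {"dx": 0, "dy": 0, "dz": -36, "rx": 0, "ry": 0, "rz": 0}
    - {"dx": 0, "dy": 0, "dz": -46, "rx": 0, "ry": 0, "rz": 0}
    - {"dx": 0, "dy": 0, "dz": -50, "rx": 0, "ry": 0, "rz": 0}
    - {"dx": 0, "dy": 0, "dz": -50, "rx": 0, "ry": 0, "rz": 0}

```text
clock: 31.75
tcp_pos: [0.4591, -0.2924, 0.0995]
orientation: [0.002, -3.14, -0.001]
contact_force: [-0.1, -1.1, -2.4]
grip_width: 0.0443
gripper_force: 72.1
```

```bash
python3 - <<'E'
from h import *
f=r.grab_frame("wrist"); trays(f); cv2.imwrite("pics/w9.png",f["frame"][:,100:460]); print(r.get_obs()["tcp_pos"])
E
```

```text
yellow 4393 circle [ 0.4501 -0.1305] dia 0.0942
red 5010 circle [ 0.4606 -0.2948] dia 0.0934
[ 0.45960503 -0.29303582  0.10037218]
```

View pics/w9.png

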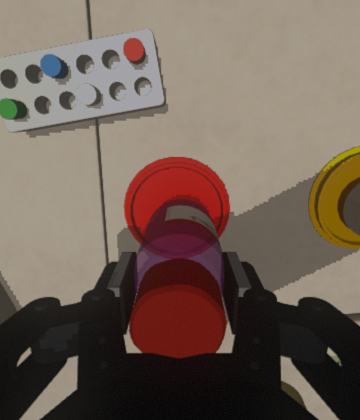

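Purple is held upright over the red tray (177,207), about 1 mm off centre. Lower to the gripping height (0.051).

Request:
send_rows:
  deltas:
    - {"dx": 1, "dy": -1, "dz": -15, "rx": 0, "ry": 0, "rz": 0}
    - {"dx": 1, "dy": -1, "dz": -30, "rx": 0, "ry": 0, "rz": 0}
    - {"dx": 1, "dy": -1, "dz": -40, "rx": 0, "ry": 0, "rz": 0}
    - {"dx": 1, "dy": -1, "dz": -45, "rx": 0, "ry": 0, "rz": 0}
    - {"dx": 1, "dy": -1, "dz": -46, "rx": 0, "ry": 0, "rz": 0}

```text
clock: 32.22
tcp_pos: [0.4603, -0.2942, 0.0539]
orientation: [0.0, -3.141, -0.0]
contact_force: [0.2, 0.9, -2.1]
grip_width: 0.0439
gripper_force: 72.1
```

Request:
send_rows:
  deltas:
    - {"dx": 0, "dy": 0, "dz": -0.5, "rx": 0, "ry": 0, "rz": 0}
    - {"dx": 0, "dy": 0, "dz": -1, "rx": 0, "ry": 0, "rz": 0}
    - {"dx": 0, "dy": 0, "dz": -1.5, "rx": 0, "ry": 0, "rz": 0}
    - {"dx": 0, "dy": 0, "dz": -1.5, "rx": 0, "ry": 0, "rz": 0}

```text
clock: 32.55
tcp_pos: [0.4607, -0.2945, 0.0531]
orientation: [-0.0, 3.141, -0.0]
contact_force: [0.8, 0.1, -2.4]
grip_width: 0.0441
gripper_force: 72.1
```

Request:
send_rows:
  deltas:
    - {"dx": 0, "dy": 0, "dz": -0.7, "rx": 0, "ry": 0, "rz": 0}
    - {"dx": 0, "dy": 0, "dz": -1.4, "rx": 0, "ry": 0, "rz": 0}
    - {"dx": 0, "dy": 0, "dz": -2, "rx": 0, "ry": 0, "rz": 0}
    - {"dx": 0, "dy": 0, "dz": -2, "rx": 0, "ry": 0, "rz": 0}

```text
clock: 32.88
tcp_pos: [0.461, -0.2945, 0.0512]
orientation: [-0.0, 3.14, 0.0]
contact_force: [-0.3, 1.6, 4.0]
grip_width: 0.0439
gripper_force: 72.8
```

Request:
send_rows:
  deltas:
    - {"dx": 0, "dy": 0, "dz": -0.5, "rx": 0, "ry": 0, "rz": 0}
    - {"dx": 0, "dy": 0, "dz": -0.5, "rx": 0, "ry": 0, "rz": 0}

```text
clock: 33.05
tcp_pos: [0.4613, -0.2944, 0.0511]
orientation: [-0.0, 3.14, 0.0]
contact_force: [-1.4, 2.0, 9.0]
grip_width: 0.044
gripper_force: 73.4
```

On the floor. Release, rise and check everything.

Request:
send_rows:
  deltas:
    - {"dx": 0, "dy": 0, "dz": 0, "rx": 0, "ry": 0, "rz": 0}
    - {"dx": 0, "dy": 0, "dz": 0, "rx": 0, "ry": 0, "rz": 0}
    - {"dx": 0, "dy": 0, "dz": 0, "rx": 0, "ry": 0, "rz": 0}
    - {"dx": 0, "dy": 0, "dz": 0, "rx": 0, "ry": 0, "rz": 0}
    - {"dx": 0, "dy": 0, "dz": 0, "rx": 0, "ry": 0, "rz": 0}
  jaw: 85

```text
clock: 33.47
tcp_pos: [0.4603, -0.2944, 0.05]
orientation: [-0.0, -3.141, 0.0]
contact_force: [0.4, -0.1, 0.5]
grip_width: 0.0853
gripper_force: 0.0
```

Request:
send_rows:
  deltas:
    - {"dx": 0, "dy": 0, "dz": 5, "rx": 0, "ry": 0, "rz": 0}
    - {"dx": 0, "dy": 0, "dz": 25, "rx": 0, "ry": 0, "rz": 0}
    - {"dx": 0, "dy": 0, "dz": 60, "rx": 0, "ry": 0, "rz": 0}
    - {"dx": 0, "dy": 0, "dz": 98, "rx": 0, "ry": 0, "rz": 0}
    - {"dx": 0, "dy": 0, "dz": 130, "rx": 0, "ry": 0, "rz": 0}

```text
clock: 33.88
tcp_pos: [0.4601, -0.2948, 0.1823]
orientation: [0.001, 3.142, -0.001]
contact_force: [0.6, -0.2, -0.5]
grip_width: 0.0847
gripper_force: 0.0
```

Request:
send_rows:
  deltas:
    - {"dx": 0, "dy": 0, "dz": 10, "rx": 0, "ry": 0, "rz": 0}
    - {"dx": 0, "dy": 0, "dz": 15, "rx": 0, "ry": 0, "rz": 0}
    - {"dx": 0, "dy": 0, "dz": 15, "rx": 0, "ry": 0, "rz": 0}
    - {"dx": 0, "dy": 0, "dz": 15, "rx": 0, "ry": 0, "rz": 0}
    - {"dx": 0, "dy": 0, "dz": 15, "rx": 0, "ry": 0, "rz": 0}

```text
clock: 34.3
tcp_pos: [0.4595, -0.2936, 0.1936]
orientation: [0.0, -3.139, -0.002]
contact_force: [-0.5, 0.7, -0.6]
grip_width: 0.0847
gripper_force: 0.0
```

```bash
python3 - <<'E'
from h import *
for n in ("wrist","side"):
    f=r.grab_frame(n); print(n); caps(f); trays(f)
P=cloud(f)
m=(P[...,2]>.012)&(P[...,2]<.3)&(P[...,0]>.35)&(P[...,0]<.66)&(np.abs(P[...,1])<.45)
nn,l,st,ce=cv2.connectedComponentsWithStats(m.astype(np.uint8))
for i in range(1,nn):
    if st[i,4]>40: q=P[l==i]; print("obj",np.round(ce[i]),np.round(q.min(0),3),np.round(q.max(0),3))
E
```

```text
wrist
cap yellow 770 top mid [ 0.4521 -0.131   0.1096] ext [0.023 0.025 0.007]
cap red 1643 top mid [ 0.4617 -0.2948  0.113 ] ext [0.036 0.037 0.007]
blue 380 circle [0.483  0.0764] dia 0.0877
yellow 2288 circle [ 0.4506 -0.1309] dia 0.0928
red 2655 circle [ 0.4611 -0.2949] dia 0.0937
side
cap blue 60 top mid [0.4795 0.0791 0.1341] ext [0.027 0.031 0.006]
cap yellow 39 top mid [ 0.4531 -0.1319  0.1137] ext [0.02  0.023 0.008]
cap red 124 top mid [ 0.4614 -0.2933  0.1153] ext [0.033 0.037 0.007]
red 332 circle [ 0.4612 -0.2948] dia 0.0886
obj [241. 153.] [0.454 0.05  0.012] [0.513 0.109 0.137]
obj [280. 190.] [ 0.445 -0.251  0.219] [ 0.464 -0.223  0.297]
obj [264. 201.] [ 0.427 -0.157  0.012] [ 0.494 -0.11   0.118]
obj [324. 194.] [ 0.65  -0.225  0.012] [ 0.66  -0.178  0.028]
obj [302. 214.] [ 0.441 -0.369  0.222] [ 0.472 -0.314  0.3  ]
obj [292. 234.] [ 0.438 -0.318  0.012] [ 0.485 -0.251  0.119]
obj [281. 272.] [ 0.35  -0.428  0.012] [ 0.392 -0.303  0.048]
```

All three stand centred in their own trays, the black tray is empty and the robot is clear. Handing in.

```bash
python3 -c "
from bench import r
print(r.hand_in())"
```

```text
the job is handed in; nothing more can be done
None
```

The job is handed in after about 34 s on the robot clock: my last measurements put the purple bottle in red, white in blue and brown in yellow, each within about 3 mm of its tray's centre, with the black tray empty; the hand-in returned no verdict.

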